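# Set the coupling gap with the feeler blade

### The job

Set the gap between the two halves of the shaft coupling to the thickness of the thin (3 mm) feeler blade. Slide the blade down into the gap until its handle sits on the rims and leave it standing there, then slide the loose half along the motor shaft until the halves lightly nip the blade and let go of it; draw the blade out, feeling that it drags, without shifting the loose half, and put it back in its stand. Be gentle: never squeeze the blade with more than 15 N or bear down on it with more than 25 N, and leave the other things on the bench where they are.

Things in the scene. Friction and masses are not known exactly. Their poses are not given: they have to be found in the camera images.
- gauge: The thin feeler gauge, used upright, blade down: steel blade 3 mm thick (along its y) and 18 mm wide (along its x), reaching 34 mm below the handle; black flat rectangular handle 24 mm wide (x), 16 mm thick (y), 45 mm tall. About 90 g. Origin: centre of the underside of the handle; z up the handle. It starts in either slot of the stand, handle resting on the stand's top.
- thick_gauge: Bystander: the 6 mm feeler gauge with a taller round black handle (22 mm diameter, 62 mm tall), in the other slot of the stand. Origin: centre of the underside of the handle.
- stand: Fixed wooden block, 64 mm (x) by 104 mm (y) by 42 mm high, with two through slots, each 24 mm (x) by 9 mm (y), centred 26 mm either side of its middle along y. Origin: centre of its underside, on the bench.
- slot_a (a point): Centre of the mouth of the stand's slot on its +y side, in the stand's top face, 42 mm above the bench. Axes as the stand's.
- slot_b (a point): Centre of the mouth of the stand's slot on its -y side, otherwise as slot_a.
- machine_set: Fixed black base plate (150 mm along x, 515 mm along y) carrying a red motor at its +y end (face 80 mm from the coupling gap, highest point 140 mm above the bench) and a grey brake at its -y end (face at -62 mm), 14 mm shafts in line along y, axis 80 mm above the bench. Origin: on the bench under the inner face of the fixed coupling half; y points along the shafts from the brake to the motor.
- flange: Fixed coupling half on the brake shaft: dark steel flange 72 mm in diameter, 14 mm thick, behind it a boss 36 mm in diameter and 26 mm long. Origin: centre of its flat inner face, on the shaft axis; axes as the machine set's, so the half lies on the -y side.
- flange_rim (a point): Topmost point of the fixed half's inner face, 116 mm above the bench; axes as the machine set's. The gap begins here and extends towards +y.
- hub_rim (a point): Topmost point of the loose half's inner face, 116 mm above the bench; axes as the machine set's. The loose half mirrors the fixed one: flange 72 mm diameter, 14 mm thick, then a boss 36 mm diameter, 26 mm long towards the motor. It slides on the motor shaft with about 5 N of friction and stays where it is left; it can be pushed on the back of its flange above the boss.
- hub (a joint): Slide of the loose coupling half along the motor shaft, m: the width of the gap between the inner faces, 4.1 to 5.5 mm at the start. It grows along the machine set's +y, towards the motor. Pushed up to the blade with 10 to 14 N in all, the half keeps a light nip when let go; the blade (about 1 N) then drags with about 3 to 8 N when drawn up.
- hex_key: Bystander: small L-shaped hex key lying on the bench, 90 mm long.
- screwdriver: Bystander: screwdriver lying on the bench.
- guard: Bystander: half-round sheet-metal coupling guard, taken off and standing on the bench, about 150 mm by 75 mm, 52 mm tall.
- multimeter: Bystander: hand multimeter lying on its back, 85 mm by 160 mm by 36 mm.
- buffer: Bystander: black rubber coupling ring, 52 mm in diameter, lying on the bench.
- link_plug: Bystander: small black two-pin link plug, 32 mm long, lying on the bench.
Mind the look-alikes: they are no part of the job. Leave any red look-alike of the gauge alone. Of the things that look like the stand, take the one that is farthest from the robot's base at the start.

How it is judged:
By the outcome, as a careful person would: the job done as asked, in the order asked, and still so for the second after the job is handed in, with the robot touching nothing.
It also fails if it takes over 72 s, if anything falls off the work surface, if the arm or the gripper's body presses on something with over 40 N, if the wrist force passes 120 N, or if a joint passes its speed limit or range.

### The arm

A 6-joint arm with a two-finger parallel gripper is mounted at the origin on the work surface. World frame = base frame: x ahead of the robot, y to its left, z up, the work surface at z = 0. Lengths are in m, angles in rad, forces in N, time in s.
With the tool pointing down it reaches from about 0.25 to 0.775 m from the base axis. Payload 4 kg.
Tool frame: the origin (TCP) lies at the centre of the arm's flange, where the gripper is bolted on; the fingertips stand 199 mm ahead of it and the grasp point (between the pads) lies 180 mm ahead of it (robot.tcp_to_tips is the z of the fingertips in the tool frame, in m); z points along the fingers, y is the line along which they close (so a half turn about z gives the same grasp; the last joint's range is limited). The gripper opens to 94 mm and grips with 3 to 60 N. Pads are 16 mm wide; open, the fingers measure 119 mm over their backs; the gripper's body (75 mm by 177 mm) begins 78 mm behind the grasp point.
Start: joints at [1.15, 0.087, 1.371, -0, 1.684, -0.103], TCP at [0.172, 0.522, 0.405] pointing down, gripper open.
Joint ranges: [-3.1, 3.1], [-0.76, 2.03], [0.27, 2.55], [-1.08, 4.22], [0.17, 2.65], [-2.57, 2.57]. Speed limits (rad/s): [2.79, 2.79, 3.14, 3.14, 3.14, 3.14].

### API

Orientations are given as [roll, pitch, yaw] about the fixed x, y, z axes, in that order (R = Rz(yaw) Ry(pitch) Rx(roll)).
In Python, from bench import robot gives the robot as it stands.
- The arm moves only by the tool play_rows, never from a script. Its arguments are lists of equal length, an entry for each row: "translation": the shift along the tool's x, y, z scaled (see below), a list of three; "twist": the turn, a rotation vector about the tool's x, y, z scaled (see below), a list of three; "gripper": the opening, from -1 (shut) to 1 (fully open). A call has 1 to 8 rows; each row shifts and turns the commanded pose from where the row before left it, along the tool's axes as they then stand; what a row does not reach is not made up. The controller multiplies each number of a shift by 0.04 m and each number of a turn by 0.1 rad. A row lasts 1/10 s, in which the tool goes at most 50 mm and 8.59 degrees, less where a joint would pass 70% of its speed; a pose out of reach is approached as far as the arm can. A call with a number of a shift or a turn outside -1 to 1 is refused whole. A call with a gripper value outside its range is refused whole. The fingers move at their own pace and stop on an object; the grip force is fixed at half the most. Time passes only in rows, so rows that do not move let the fingers close. It gives the time, the measured TCP pose, the force, the opening and the grip force at its end, in the units of the state.
- robot.get_obs(): the state, without advancing time (a new reading comes with each control period).
- robot.snapshot(name): name is "scene" or "top"; returns the picture (384x512x3 uint8, red, green, blue); there is no depth.
- robot.camera_model(name): a dict with "camera_matrix" (3x3 intrinsics, pixels), "k1" (the pictures are not rectified: a ray, as slopes to the right and down, at radius r is drawn at 1 + k1 r^2 times it, then the intrinsics apply), "rvec" (rotation vector, rad) and "tvec" (3), from world to camera coordinates, as OpenCV has them. Camera axes: x right, y down, z forward; pixel columns grow to the right and rows downward; lengths in m; the calibration is good to about 2 mm. A picture is of the moment at which its call begins. camera_model takes no time and is no camera call.
- robot.close_job(): hands the job in; it is judged then, once.
Trained networks look in the newest picture that a camera, given by its name, has taken for a name from the list of things; names that differ only in an ending like _2 or _b are one class to them, and where a whole thing is asked for, a point or a joint stands for the part that bears it (a point fixed in the world has none). Each returns a list of dicts, best first, with "score" (0 to 1); they miss things now and then, are a little off and sometimes report something else, mostly with a low value. They report only what shows in the picture. A call takes as long as a camera call. They do not tell look-alikes from the thing itself.
- robot.recognise(name, camera): "centre" ([x, y, z] in m, in world coordinates, good to about 4 mm: the middle of the surface that is visible of it).
- robot.spot_point(name, camera): "centre" ([x, y, z] in m, in world coordinates, good to about 4 mm: a listed point, or the origin of a listed thing).
The state is a dict: "time": time; "joint_positions": joint angles; "qvel": joint speeds; "joint_torque": joint torques, N m; "tool_pos": TCP position; "ee_rot": TCP orientation; "wrist_force": force on the tool from outside, world axes, zero at the start; "wrist_torque": the same for the moment, N m; "width": finger opening in m; "finger_force": force on a finger pad.
Only numpy, scipy, OpenCV 4.12 (cv2) and the standard library are available. Lean on these libraries where they do the work, as an engineer would, in place of code of your own. Each camera call takes 0.05 s, during which the arm holds its last target. There are 200 camera calls.

## Working session

There is one attempt and no reset: what is moved stays moved. The work goes in short steps, Python scripts to look and compute and a tool call to move; the robot and the scene stay as the last step left them, time stands still between calls to the robot, and variables do not carry over. Pictures are saved under pics/ and viewed, at most 10 in all, crops included, and the job is handed in when it is done.

Besides the shell and the picture viewer there is one more tool, called after "Call:" by a JSON object that holds its "method" and its "body". play_rows: Moves the arm, as the interface text tells. Its arguments: {"type":"object","properties":{"translation":{"type":"array","items":{"type":"array","items":{"type":"number","minimum":-1,"maximum":1}}},"twist":{"type":"array","items":{"type":"array","items":{"type":"number","minimum":-1,"maximum":1}}},"gripper":{"type":"array","items":{"type":"number"}}},"required":["translation","twist","gripper"]}

```bash
mkdir -p pics; ls; python3 - <<'E'
from bench import robot
import cv2
for c in ("scene","top"):
    im=robot.snapshot(c); cv2.imwrite(f"pics/{c}0.png",cv2.resize(im[:,:,::-1],(800,600),interpolation=cv2.INTER_CUBIC))
    m=robot.camera_model(c); print(c,m)
    for n in ("gauge","thick_gauge","stand","machine_set","hex_key","screwdriver","guard","multimeter"):
        print(n,[(r["score"],[round(v,3) for v in r["centre"]]) for r in robot.recognise(n,c)[:4]])
    for n in ("gauge","stand","slot_a","slot_b","flange_rim","hub_rim","machine_set"):
        print("P",n,[(r["score"],[round(v,3) for v in r["centre"]]) for r in robot.spot_point(n,c)[:4]])
print(robot.get_obs())
E
```

```text
pics
scene {'camera_matrix': array([[375.34223053,   0.        , 265.25886939],
       [  0.        , 375.34223053, 196.79248102],
       [  0.        ,   0.        ,   1.        ]]), 'k1': 0.0032897117776511022, 'rvec': array([ 1.5418519 ,  2.24615524, -0.71626917]), 'tvec': array([ 0.09477362, -0.30636313,  1.30450149])}
gauge [(0.56, [0.417, -0.166, 0.067]), (0.46, [0.412, -0.25, 0.07])]
thick_gauge [(0.44, [0.418, -0.3, 0.083])]
stand [(0.94, [0.432, -0.268, 0.04]), (0.71, [0.199, -0.303, 0.043])]
machine_set [(0.87, [0.663, 0.022, 0.103])]
hex_key [(0.46, [0.416, -0.05, 0.005])]
screwdriver [(0.68, [0.471, 0.227, 0.025])]
guard [(0.71, [0.388, 0.481, 0.036])]
multimeter [(0.64, [0.311, 0.316, 0.037])]
P gauge [(0.61, [0.411, -0.171, 0.03]), (0.44, [0.405, -0.261, 0.039])]
P stand [(0.85, [0.414, -0.285, -0.0]), (0.6, [0.188, -0.309, 0.0])]
P slot_a [(0.8, [0.414, -0.31, 0.038]), (0.78, [0.181, -0.287, 0.037]), (0.56, [0.203, -0.333, 0.043]), (0.55, [0.405, -0.26, 0.041])]
P slot_b [(0.8, [0.414, -0.31, 0.038]), (0.78, [0.181, -0.287, 0.037]), (0.56, [0.203, -0.333, 0.043]), (0.5
[... 1368 characters left out ...]
1.6, 'joint_positions': array([ 1.14989292e+00,  8.72305250e-02,  1.37072296e+00, -2.52966505e-05,
        1.68354665e+00, -1.03117759e-01]), 'qvel': array([-1.17221443e-05,  3.95776920e-04, -7.99099185e-04, -2.18360450e-03,
       -3.47339086e-04, -1.03642890e-03]), 'joint_torque': array([-4.07995631e-04, -3.40024316e+01, -3.02594054e+01,  7.18418020e-02,
        2.37238209e-02, -8.26968744e-06]), 'tool_pos': array([0.17187691, 0.52246565, 0.40467751]), 'ee_rot': array([3.14150321e+00, 3.45258495e-05, 2.82380415e+00]), 'wrist_force': array([ 0.07676428, -0.32750071,  0.1768501 ]), 'wrist_torque': array([0.00861683, 0.05271063, 0.0166804 ]), 'finger_force': 0.0, 'width': 0.09416316378889955}
```

View pics/scene0.png

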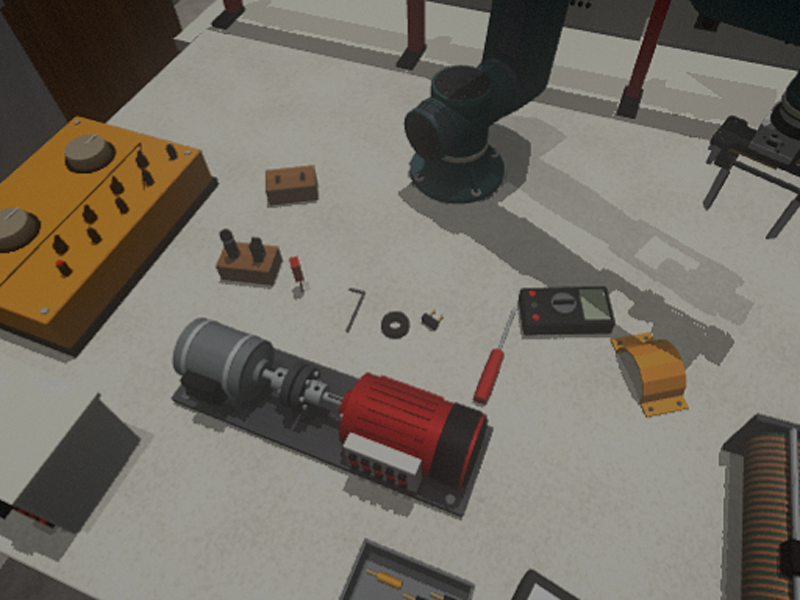

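View pics/top0.png

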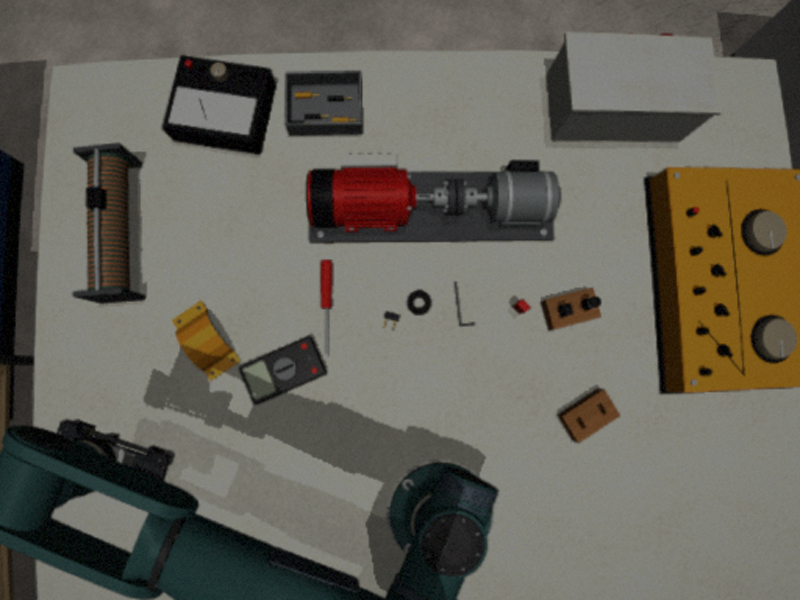

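The scene view shows the stand with both gauges at (248,258), the flat handle on its right at (258,247) and the round one at (228,243). The red look-alike is at (297,272), the empty stand look-alike at (290,184), and the coupling at (297,387). In the top view the gap is near (455,197). Next I'll get the yaws and the edges.

```bash
cat > h.py <<'E'
import numpy as np, cv2
from bench import robot
def ray(c,uv):
    m=robot.camera_model(c);K=m["camera_matrix"];R=cv2.Rodrigues(m["rvec"])[0]
    p=cv2.undistortPoints(np.float64(uv).reshape(-1,1,2),K,np.array([m["k1"],0,0,0,0.]))[:,0]
    d=np.c_[p,np.ones(len(p))]@R; return -R.T@m["tvec"],d
def onz(c,uv,z):
    o,d=ray(c,uv); return o+d*((z-o[2])/d[:,2])[:,None]
def px(c,P):
    m=robot.camera_model(c);return cv2.projectPoints(np.float64(P).reshape(-1,1,3),m["rvec"],m["tvec"],m["camera_matrix"],np.array([m["k1"],0,0,0,0.]))[0][:,0]
E
python3 - <<'E'
from h import *
im=robot.snapshot("top"); g=cv2.cvtColor(im,cv2.COLOR_RGB2GRAY).astype(float)
pts=[]
for u in range(215,345):
    col=g[135:170,u]; d=np.diff(col); k=int(np.argmax(d)); 
    pts.append((u,135+k+0.5))
P=onz("top",pts,0.01); vx=np.polyfit(P[:,1],P[:,0],1)
for _ in range(3):
    r=P[:,0]-np.polyval(vx,P[:,1]); P=P[abs(r)<0.004] if (abs(r)<0.004).sum()>30 else P; vx=np.polyfit(P[:,1],P[:,0],1)
print("machine edge x=%.4f+%.4f y"%(vx[1],vx[0]),len(P),"yaw",-np.arctan(vx[0]))
# stand: brown
hsv=cv2.cvtColor(im,cv2.COLOR_RGB2HSV); print(hsv[197,353],hsv[205,375],hsv[197,370])
m=((hsv[...,0]<15)&(hsv[...,1]>70)).astype(np.uint8); m[:,:345]=0;m[:,390:]=0;m[:180]=0;m[215:]=0
ys,xs=np.nonzero(m); print(len(xs),xs.min(),xs.max(),ys.min(),ys.max())
Q=onz("top",np.c_[xs,ys],0.042)[:,:2]; print(cv2.minAreaRect((Q*1000).astype(np.float32)))
cv2.imwrite("pics/a.png",np.vstack([cv2.resize(im[90:165,245:345,::-1],(400,300),interpolation=cv2.INTER_NEAREST),cv2.resize(im[175:220,340:400,::-1],(400,300),interpolation=cv2.INTER_NEAREST)]))
s=robot.snapshot("scene")
cv2.imwrite("pics/b.png",np.vstack([cv2.resize(s[215:290,150:250,::-1],(400,300),interpolation=cv2.INTER_NEAREST),cv2.resize(s[140:188,134:198,::-1],(400,300),interpolation=cv2.INTER_NEAREST)]))
a=cv2.imread("pics/a.png");b=cv2.imread("pics/b.png");cv2.imwrite("pics/ab.png",np.hstack([a,b]))
print(px("top",[[.635,-.045,.116],[.405,-.26,.087],[.414,-.31,.104]]),px("scene",[[.635,-.045,.116],[.405,-.26,.087],[.414,-.31,.104]]))
E
```

```text
machine edge x=0.5587+0.0111 y 130 yaw -0.011093854189515822
[ 14 161  92] [ 17  71 115] [ 15 170  90]
499 347 384 184 210
((407.4644470214844, -276.6220397949219), (64.16120910644531, 112.63381958007812), 12.837594985961914)
[[292.93819086 121.71890294]
 [364.43090879 196.56961347]
 [381.96320081 192.62136662]] [[188.78075114 240.37511342]
 [162.0111077  154.97250677]
 [143.66683371 148.59981093]]
```

View pics/ab.png

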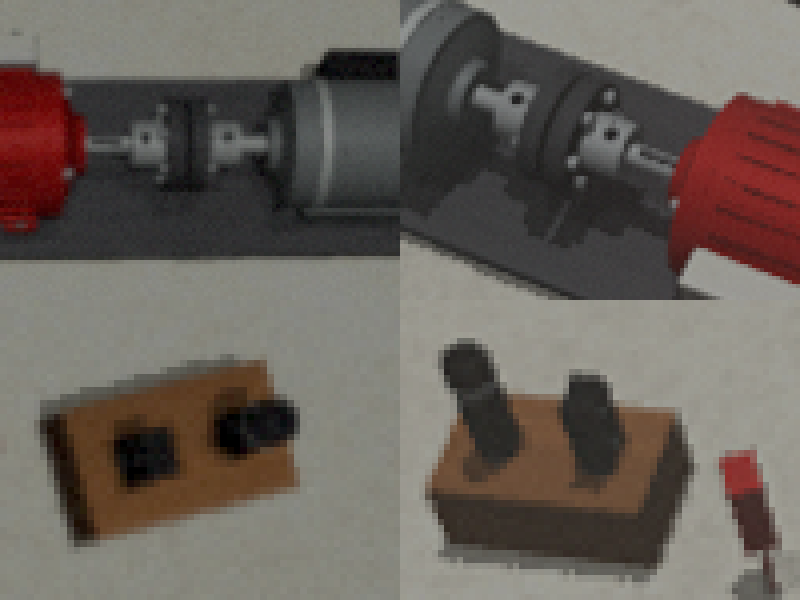

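The machine crop shows the gap as a dark line near u≈291.7 (top view). The thin gauge stands in the stand's +y slot at about (0.403, -0.256). The stand's yaw is about 0.22 and the machine's about -0.011. Now moving.

Call:
{"method": "play_rows", "body": {"translation": [[0,0,0],[0,0,0],[0,0,0],[0,0,0],[0,0,0],[0,0,0],[-0.35,-0.98,0],[-0.35,-0.98,0]], "twist": [[0,0,-0.9],[0,0,-0.9],[0,0,-0.9],[0,0,-0.9],[0,0,-0.9],[0,0,-0.9],[0,0,0],[0,0,0]], "gripper": [-0.15,-0.15,-0.15,-0.15,-0.15,-0.15,-0.15,-0.15]}}

```text
time: 2.5
tool_pos: [0.2165, 0.4518, 0.4043]
ee_rot: [-3.141, -0.0, -2.917]
wrist_force: [-0.1, 0.3, -0.3]
width: 0.0401
finger_force: 0.0
```

Call:
{"method": "play_rows", "body": {"translation": [[-0.35,-0.98,0],[-0.35,-0.98,0],[-0.35,-0.98,0],[-0.35,-0.98,0],[-0.35,-0.98,0],[-0.35,-0.98,0],[-0.35,-0.98,0],[-0.35,-0.98,0]], "twist": [[0,0,0],[0,0,0],[0,0,0],[0,0,0],[0,0,0],[0,0,0],[0,0,0],[0,0,0]], "gripper": [-0.15,-0.15,-0.15,-0.15,-0.15,-0.15,-0.15,-0.15]}}

```text
time: 3.3
tool_pos: [0.3953, 0.1693, 0.405]
ee_rot: [3.141, 0.001, -2.919]
wrist_force: [1.3, 0.8, -0.1]
width: 0.0404
finger_force: 0.0
```

Call:
{"method": "play_rows", "body": {"translation": [[-0.35,-0.98,0],[-0.35,-0.98,0],[0.32,-0.94,0],[0.32,-0.94,0],[0.32,-0.94,0],[0.32,-0.94,0],[0.32,-0.94,0],[0,0,0]], "twist": [[0,0,0],[0,0,0],[0,0,0],[0,0,0],[0,0,0],[0,0,0],[0,0,0],[0,0,0]], "gripper": [-0.15,-0.15,-0.15,-0.15,-0.15,-0.15,-0.15,-0.15]}}

```text
time: 4.1
tool_pos: [0.4178, -0.1003, 0.4046]
ee_rot: [-3.14, -0.001, -2.926]
wrist_force: [0.2, 0.8, -0.2]
width: 0.0398
finger_force: 0.0
```

Call:
{"method": "play_rows", "body": {"translation": [[0.3,-0.93,0],[0.3,-0.93,0],[0.3,-0.93,0],[0.3,-0.93,0],[0,0,0.9],[0,0,0.9],[0,0,0],[0,0,0]], "twist": [[0,0,0],[0,0,0],[0,0,0],[0,0,0],[0,0,0],[0,0,0],[0,0,0],[0,0,0]], "gripper": [-0.15,-0.15,-0.15,-0.15,-0.15,-0.15,-0.15,-0.15]}}

```text
time: 4.9
tool_pos: [0.4047, -0.2519, 0.3328]
ee_rot: [3.14, -0.0, -2.918]
wrist_force: [1.0, -0.0, -0.5]
width: 0.0398
finger_force: 0.0
```

```bash
python3 - <<'E'
from h import *
s=robot.snapshot("scene");t=robot.snapshot("top")
cv2.imwrite("pics/c.png",np.hstack([cv2.resize(s[100:196,124:224,::-1],(400,384),interpolation=cv2.INTER_CUBIC),cv2.resize(t[160:240,330:410,::-1],(384,384),interpolation=cv2.INTER_CUBIC)]))
g=cv2.cvtColor(t,cv2.COLOR_RGB2GRAY)
print(np.arange(282,302)); 
for v in range(114,138,2): print(v,g[v,282:302])
for x in (.61,.635,.66): print(x, px("top",[[x,-.0435,.116-(.036-np.sqrt(.036**2-(x-.635)**2))]]))
print(robot.get_obs()["tool_pos"])
E
```

```text
[282 283 284 285 286 287 288 289 290 291 292 293 294 295 296 297 298 299
 300 301]
114 [54 52 53 49 42 42 41 42 42 41 46 44 48 44 46 51 53 49 56 53]
116 [61 63 78 89 70 42 41 38 37 19 28 38 39 42 50 78 73 58 56 58]
118 [51 54 71 82 61 40 45 47 45 34 28 37 46 46 48 73 66 59 56 58]
120 [79 86 95 79 44 41 49 49 48 36 27 44 49 49 51 63 78 78 80 82]
122 [115 116 100  98  86  60  56  54  49  39  27  44  54  53  54  78 104 113
 113 104]
124 [ 96 123 105  90  81  62  60  58  57  47  26  41  57  61  60  70 102 121
 106  68]
126 [127 138 131 126  90  49  55  56  52  45  27  40  55  57  57  81 115 128
 131 124]
128 [114 112 112 112  79  49  47  46  49  36  28  37  49  49  51  77  99 108
 110 109]
130 [82 83 83 82 61 40 42 44 46 34 24 31 44 46 47 68 84 82 78 79]
132 [35 35 54 87 82 49 40 40 41 33 23 32 42 40 47 85 85 58 33 37]
134 [45 57 81 83 50 34 33 29 32 25 12 29 36 36 45 54 51 44 49 54]
136 [47 42 37 31 22 24 19 22 21 19 16 23 23 25 37 41 47 49 52 56]
0.61 [[292.38735122 130.66108896]]
0.635 [[292.44470872 121.72640167]]
0.66 [[291.68992379 114.80951271]]
[ 0.40515063 -0.25234183  0.33512631]
```

View pics/c.png

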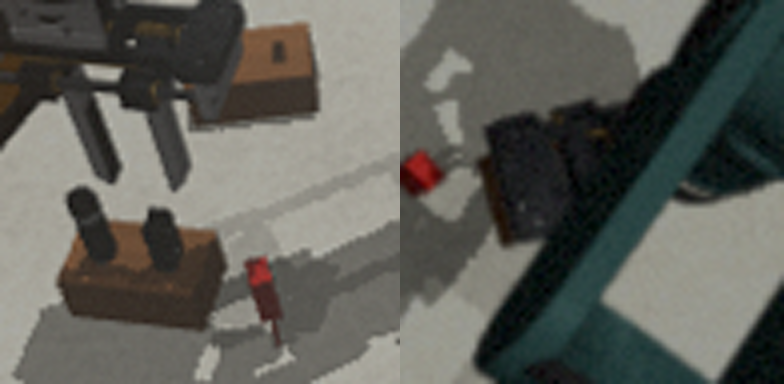

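```bash
python3 - <<'E'
from h import *
f=lambda P:np.round((px("scene",P)-[124,100])*4,0).tolist()
print("tips",f([[.4051-.2186*s*.02,-.2523+.976*s*.02,.136] for s in(-1,0,1)]))
for c in [(.403,-.256),(.405,-.261),(.400,-.256),(.41,-.256)]:
    ex=np.array([.9758,.2186,0]);ey=np.array([-.2186,.9758,0]);o=np.array([*c,.042])
    print(c,"top corners",f([o+[0,0,.045]+a*.012*ex+b*.008*ey for a in(-1,1) for b in(-1,1)]),"bot front",f([o+.012*ex+b*.008*ey for b in(-1,1)]))
print("stand +x+y, +x-y top", f([np.array([.4085,-.2806,.042])+.032*ex+b*.052*ey for b in(1,-1)]))
E
```

```text
tips [[117.0, 173.0], [144.0, 176.0], [172.0, 179.0]]
(0.403, -0.256) top corners [[153.0, 206.0], [174.0, 208.0], [142.0, 231.0], [164.0, 233.0]] bot front [[158.0, 271.0], [178.0, 273.0]]
(0.405, -0.261) top corners [[145.0, 206.0], [167.0, 208.0], [135.0, 231.0], [156.0, 233.0]] bot front [[150.0, 271.0], [171.0, 273.0]]
(0.4, -0.256) top corners [[155.0, 203.0], [176.0, 205.0], [145.0, 228.0], [166.0, 230.0]] bot front [[160.0, 268.0], [180.0, 270.0]]
(0.41, -0.256) top corners [[148.0, 213.0], [169.0, 215.0], [137.0, 238.0], [159.0, 240.0]] bot front [[153.0, 278.0], [174.0, 280.0]]
stand +x+y, +x-y top [[195.0, 297.0], [59.0, 282.0]]
```

Call:
{"method": "play_rows", "body": {"translation": [[0.07,-0.08,0.7],[0,0,0.7],[0,0,0.66],[0,0,0],[0,0,0],[0,0,0],[0,0,0],[0,0,0]], "twist": [[0,0,0],[0,0,0],[0,0,0],[0,0,0],[0,0,0],[0,0,0],[0,0,0],[0,0,0]], "gripper": [-0.15,-0.15,-0.15,-0.15,-1,-1,-1,-1]}}

```text
time: 5.8
tool_pos: [0.4029, -0.2567, 0.2522]
ee_rot: [-3.139, 0.002, -2.919]
wrist_force: [0.7, -0.0, 3.3]
width: 0.0159
finger_force: 30.0
```

```bash
python3 - <<'E'
from h import *
P=[];
for i in range(4):
    robot.snapshot("top"); o=robot.get_obs(); P.append(np.r_[o["tool_pos"],o["ee_rot"],o["wrist_force"]])
print(np.round(P,4)); print(o["width"],o["finger_force"],o["time"])
E
```

```text
[[ 4.0290e-01 -2.5670e-01  2.5220e-01 -3.1388e+00  2.5000e-03 -2.9193e+00
   1.7100e-02 -7.3660e-01  5.7330e+00]
 [ 4.0290e-01 -2.5670e-01  2.5220e-01 -3.1388e+00  2.5000e-03 -2.9193e+00
  -1.1860e-01  3.4060e-01  6.1795e+00]
 [ 4.0290e-01 -2.5670e-01  2.5230e-01 -3.1388e+00  2.5000e-03 -2.9194e+00
   2.2400e-01  4.2250e-01  6.2613e+00]
 [ 4.0290e-01 -2.5670e-01  2.5220e-01 -3.1388e+00  2.5000e-03 -2.9194e+00
  -1.1540e+00  2.2870e-01  6.3181e+00]]
0.01584332055531398 30.001301765441895 6.0
```

Call:
{"method": "play_rows", "body": {"translation": [[0,0,-0.4],[0,0,-0.8],[0,0,-0.9],[0,0,-0.9],[0,0,-0.75],[0,0,0],[0,0,0],[0,0,0]], "twist": [[0,0,0],[0,0,0],[0,0,0],[0,0,0],[0,0,0.78],[0,0,0.78],[0,0,0.77],[0,0,0]], "gripper": [-1,-1,-1,-1,-1,-1,-1,-1]}}

```text
time: 6.8
tool_pos: [0.4022, -0.2562, 0.4002]
ee_rot: [3.141, -0.0, 3.131]
wrist_force: [-0.4, -0.1, -1.3]
width: 0.016
finger_force: 30.0
```

Call:
{"method": "play_rows", "body": {"translation": [[-0.82,0.77,0],[-0.82,0.77,0],[-0.82,0.77,0],[-0.82,0.77,0],[-0.82,0.77,0],[-0.82,0.77,0],[-0.82,0.77,0],[0,0,0]], "twist": [[0,0,0],[0,0,0],[0,0,0],[0,0,0],[0,0,0],[0,0,0],[0,0,0],[0,0,0]], "gripper": [-1,-1,-1,-1,-1,-1,-1,-1]}}

```text
time: 7.6
tool_pos: [0.637, -0.0393, 0.3973]
ee_rot: [3.139, -0.003, 3.138]
wrist_force: [-0.4, -1.0, -0.2]
width: 0.0161
finger_force: 30.0
```

```bash
python3 - <<'E'
from h import *
s=robot.snapshot("scene");o=robot.get_obs()
print({k:np.round(o[k],4) for k in ("time","tool_pos","ee_rot","wrist_force","width","joint_positions")})
print((px("scene",[o["tool_pos"]+np.array([0,0,-.21]),o["tool_pos"]+np.array([0,0,-.244]),[.634,-.0422,.116]])-[150,190])*8)
cv2.imwrite("pics/d.png",cv2.resize(s[190:265,150:250,::-1],(800,600),interpolation=cv2.INTER_CUBIC))
E
```

```text
{'time': np.float64(7.65), 'tool_pos': array([ 0.6357, -0.0412,  0.3978]), 'ee_rot': array([ 3.1409, -0.0037,  3.1361]), 'wrist_force': array([-0.0888, -0.368 , -0.7909]), 'width': np.float64(0.0156), 'joint_positions': array([-1.5370e-01,  2.8520e-01,  1.1539e+00,  2.0000e-04,  1.7062e+00,
       -1.7189e+00])}
[[273.36664853 285.53873175]
 [296.62051108 346.11686565]
 [320.26470152 403.18678004]]
```

View pics/d.png

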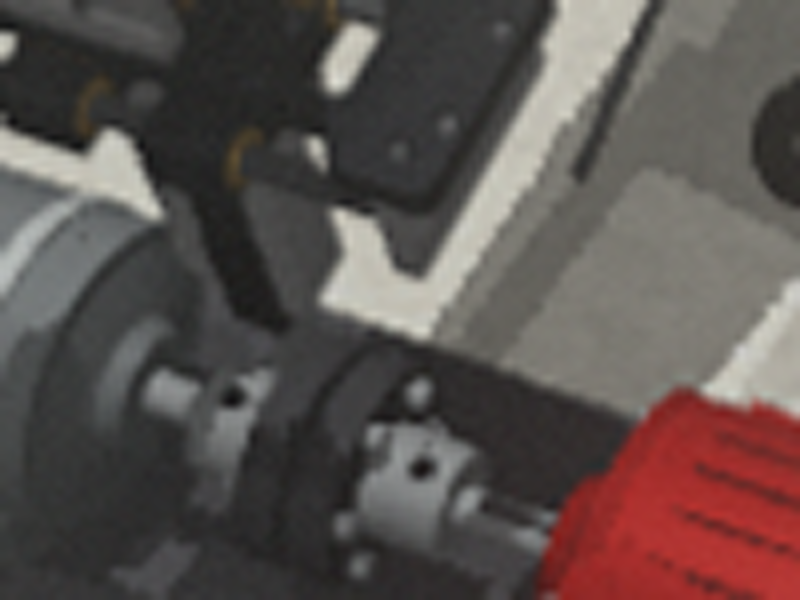

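The picture shows the blade in front of the coupling, pointing at the rims, but the gap at about (330,380) is too coarse to place exactly. I'll go by touch.

Call:
{"method": "play_rows", "body": {"translation": [[0,0,0.4],[0,0,0.35],[0,0,0],[0,0,0],[0,0,0]], "twist": [[0,0,0],[0,0,0],[0,0,0],[0,0,0],[0,0,0]], "gripper": [-1,-1,-1,-1,-1]}}

```text
time: 8.15
tool_pos: [0.634, -0.0437, 0.3712]
ee_rot: [-3.141, 0.001, 3.13]
wrist_force: [-0.2, 0.2, 0.2]
width: 0.0159
finger_force: 30.0
```

```bash
cat >> h.py <<'E'
def st():
    o=robot.get_obs()
    for k in ("time","tool_pos","ee_rot","wrist_force","wrist_torque"): print(k,np.round(o[k],5))
    return o
E
python3 - <<'E'
from h import *
robot.snapshot("top");robot.snapshot("top");st()
E
```

```text
time 8.25
tool_pos [ 0.63419 -0.0435   0.37144]
ee_rot [-3.14136e+00  1.85000e-03  3.13050e+00]
wrist_force [ 0.36465  0.08259 -0.39308]
wrist_torque [-0.01503  0.01837  0.03121]
```

Call:
{"method": "play_rows", "body": {"translation": [[0,0.033,0.2],[0,0,0],[0,0,0.03],[0,0,0.03],[0,0,0.03],[0,0,0]], "twist": [[0,0,0],[0,0,0],[0,0,0],[0,0,0],[0,0,0],[0,0,0]], "gripper": [-1,-1,-1,-1,-1,-1]}}

```text
time: 8.85
tool_pos: [0.6343, -0.0419, 0.3585]
ee_rot: [-3.142, -0.0, 3.131]
wrist_force: [0.6, -0.3, -0.6]
width: 0.0159
finger_force: 30.0
```

Call:
{"method": "play_rows", "body": {"translation": [[0,0,0.015],[0,0,0]], "twist": [[0,0,0],[0,0,0]], "gripper": [-1,-1]}}

```text
time: 9.05
tool_pos: [0.6343, -0.0419, 0.3581]
ee_rot: [-3.142, 0.0, 3.131]
wrist_force: [0.5, 0.5, -1.0]
width: 0.0157
finger_force: 30.0
```

Call:
{"method": "play_rows", "body": {"translation": [[0,0,0.015],[0,0,0]], "twist": [[0,0,0],[0,0,0]], "gripper": [-1,-1]}}

```text
time: 9.25
tool_pos: [0.6343, -0.0419, 0.3575]
ee_rot: [-3.142, 0.0, 3.131]
wrist_force: [-0.6, -0.4, -1.1]
width: 0.0161
finger_force: 30.0
```

Call:
{"method": "play_rows", "body": {"translation": [[0,0,0.03],[0,0,0.03],[0,0,0.03],[0,0,0]], "twist": [[0,0,0],[0,0,0],[0,0,0],[0,0,0]], "gripper": [-1,-1,-1,-1]}}

```text
time: 9.65
tool_pos: [0.6342, -0.0419, 0.3535]
ee_rot: [3.142, -0.001, 3.131]
wrist_force: [-0.0, -0.7, -1.4]
width: 0.0162
finger_force: 30.0
```

Call:
{"method": "play_rows", "body": {"translation": [[0,0,0.05],[0,0,0.05],[0,0,0.05],[0,0,0]], "twist": [[0,0,0],[0,0,0],[0,0,0],[0,0,0]], "gripper": [-1,-1,-1,-1]}}

```text
time: 10.05
tool_pos: [0.6342, -0.0419, 0.3473]
ee_rot: [3.142, -0.001, 3.131]
wrist_force: [-0.0, -0.1, -1.1]
width: 0.0157
finger_force: 30.0
```

Call:
{"method": "play_rows", "body": {"translation": [[0,0,0.08],[0,0,0.08],[0,0,0.08],[0,0,0.08],[0,0,0.08],[0,0,0.06],[0,0,0]], "twist": [[0,0,0],[0,0,0],[0,0,0],[0,0,0],[0,0,0],[0,0,0],[0,0,0]], "gripper": [-1,-1,-1,-1,-1,-1,-1]}}

```text
time: 10.75
tool_pos: [0.6342, -0.0419, 0.3288]
ee_rot: [3.142, -0.001, 3.131]
wrist_force: [-0.1, -1.0, -1.4]
width: 0.0157
finger_force: 30.0
```

Call:
{"method": "play_rows", "body": {"translation": [[0,0,0.015],[0,0,0]], "twist": [[0,0,0],[0,0,0]], "gripper": [-1,-1]}}

```text
time: 10.95
tool_pos: [0.6342, -0.0419, 0.3288]
ee_rot: [-3.142, -0.0, 3.131]
wrist_force: [0.0, -0.9, -1.0]
width: 0.0159
finger_force: 30.0
```

Call:
{"method": "play_rows", "body": {"translation": [[0,0,0.015],[0,0,0]], "twist": [[0,0,0],[0,0,0]], "gripper": [-1,-1]}}

```text
time: 11.15
tool_pos: [0.6343, -0.0419, 0.3284]
ee_rot: [-3.142, 0.0, 3.131]
wrist_force: [-0.1, -0.0, -0.6]
width: 0.0163
finger_force: 30.0
```

Call:
{"method": "play_rows", "body": {"translation": [[0,0,0.015],[0,0,0]], "twist": [[0,0,0],[0,0,0]], "gripper": [-1,-1]}}

```text
time: 11.35
tool_pos: [0.6343, -0.0419, 0.3278]
ee_rot: [-3.142, 0.001, 3.131]
wrist_force: [0.7, -1.2, -1.4]
width: 0.016
finger_force: 30.0
```

Call:
{"method": "play_rows", "body": {"translation": [[0,0,0.015],[0,0,0]], "twist": [[0,0,0],[0,0,0]], "gripper": [-1,-1]}}

```text
time: 11.55
tool_pos: [0.6343, -0.0419, 0.3271]
ee_rot: [3.142, 0.0, 3.131]
wrist_force: [0.7, -1.0, 0.1]
width: 0.0158
finger_force: 30.0
```

Call:
{"method": "play_rows", "body": {"translation": [[0,0,0.015],[0,0,0]], "twist": [[0,0,0],[0,0,0]], "gripper": [-1,-1]}}

```text
time: 11.75
tool_pos: [0.6343, -0.0419, 0.3264]
ee_rot: [3.142, 0.0, 3.131]
wrist_force: [0.2, -0.9, -1.0]
width: 0.0161
finger_force: 30.0
```

Call:
{"method": "play_rows", "body": {"translation": [[0,0,0.01],[0,0,0]], "twist": [[0,0,0],[0,0,0]], "gripper": [-1,-1]}}

```text
time: 11.95
tool_pos: [0.6343, -0.0419, 0.3263]
ee_rot: [3.142, 0.0, 3.131]
wrist_force: [-1.6, -0.3, 0.8]
width: 0.0157
finger_force: 30.0
```

Call:
{"method": "play_rows", "body": {"translation": [[0,0,0.01],[0,0,0]], "twist": [[0,0,0],[0,0,0]], "gripper": [-1,-1]}}

```text
time: 12.15
tool_pos: [0.6342, -0.0419, 0.3263]
ee_rot: [-3.142, 0.001, 3.131]
wrist_force: [-0.9, -1.0, 3.3]
width: 0.0161
finger_force: 30.0
```

Call:
{"method": "play_rows", "body": {"translation": [[0,0,0.01],[0,0,0]], "twist": [[0,0,0],[0,0,0]], "gripper": [-1,-1]}}

```text
time: 12.35
tool_pos: [0.6342, -0.0419, 0.3263]
ee_rot: [-3.141, 0.001, 3.131]
wrist_force: [-1.8, -0.4, 4.9]
width: 0.0156
finger_force: 30.0
```

The blade is seated, bearing down with about 5 N. Next I release it, lift, and turn 90° for the push and the later regrip.

Call:
{"method": "play_rows", "body": {"translation": [[0,0,0],[0,0,0],[0,0,-0.5],[0,0,-0.9],[0,0,-0.1],[0,0,0],[0,0,0],[0,0,0]], "twist": [[0,0,0],[0,0,0],[0,0,0],[0,0,0],[0,0,0.98],[0,0,0.98],[0,0,0.98],[0,0,0.98]], "gripper": [-0.2,-0.2,-0.2,-0.2,-0.2,-0.2,-0.2,-0.2]}}

```text
time: 13.15
tool_pos: [0.6344, -0.0416, 0.3845]
ee_rot: [3.141, -0.001, 2.735]
wrist_force: [0.3, 1.2, 0.2]
width: 0.0376
finger_force: 0.0
```

Call:
{"method": "play_rows", "body": {"translation": [[0,0,0],[0,0,0],[0,0,0],[0,0,0],[0,0,0],[0,0,0],[0,0,0],[0,0,0]], "twist": [[0,0,0.98],[0,0,0.98],[0,0,0.98],[0,0,0.98],[0,0,0.98],[0,0,0.98],[0,0,0.98],[0,0,0.98]], "gripper": [-1,-1,-1,-1,-1,-1,-1,-1]}}

```text
time: 13.95
tool_pos: [0.6344, -0.0416, 0.3843]
ee_rot: [-3.141, -0.001, 1.951]
wrist_force: [-0.0, 0.2, 0.2]
width: 0.0006
finger_force: 0.0
```

Call:
{"method": "play_rows", "body": {"translation": [[0.45,0,0],[0.45,0,0],[0,0,0],[0,0,0]], "twist": [[0,0,0.98],[0,0,0.98],[0,0,0.98],[0,0,0.98]], "gripper": [-1,-1,-1,-1]}}

```text
time: 14.35
tool_pos: [0.6224, -0.007, 0.3845]
ee_rot: [-3.141, -0.001, 1.56]
wrist_force: [0.5, 0.3, -0.4]
width: 0.0004
finger_force: 0.0
```

```bash
python3 - <<'E'
from h import *
robot.snapshot("top");s=robot.snapshot("scene");st()
cv2.imwrite("pics/e.png",cv2.resize(s[190:265,150:250,::-1],(800,600),interpolation=cv2.INTER_CUBIC))
E
```

```text
time 14.45
tool_pos [ 0.6225  -0.0075   0.38447]
ee_rot [-3.14071e+00 -6.60000e-04  1.56356e+00]
wrist_force [-0.07636  0.04586  0.52741]
wrist_torque [-0.06932  0.0356   0.05248]
```

View pics/e.png

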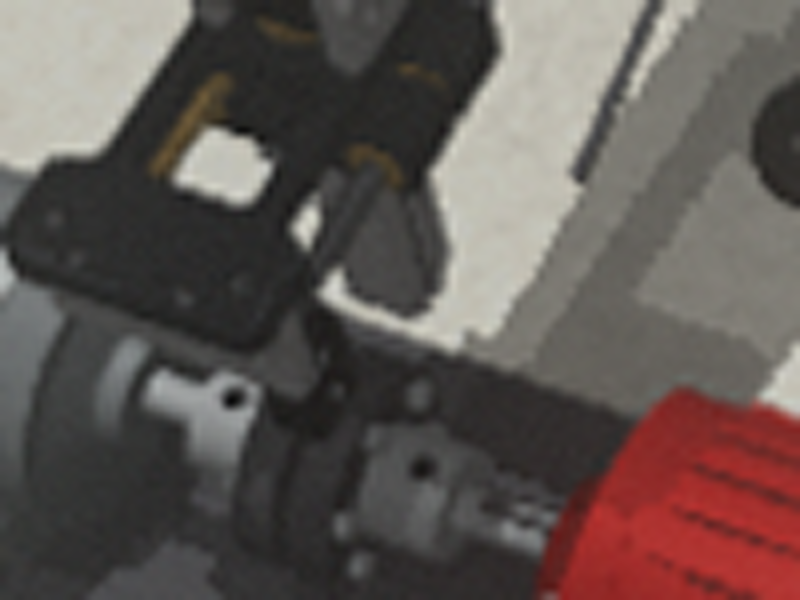

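The picture shows the handle standing upright on the rims near (315,370), with the closed fingers behind and above it at (400,260). I'll go down behind the loose flange.

Call:
{"method": "play_rows", "body": {"translation": [[0.19,0.29,0],[0,0,0],[0,0,0.6],[0,0,0.5],[0,0,0.5],[0,0,0.44],[0,0,0],[0,0,0]], "twist": [[0,0,0],[0,0,0],[0,0,0],[0,0,0],[0,0,0],[0,0,0],[0,0,0],[0,0,0]], "gripper": [-1,-1,-1,-1,-1,-1,-1,-1]}}

```text
time: 15.25
tool_pos: [0.634, -0.0006, 0.3035]
ee_rot: [-3.141, -0.0, 1.563]
wrist_force: [0.2, 0.5, 0.7]
width: 0.0005
finger_force: 0.0
```

Call:
{"method": "play_rows", "body": {"translation": [[-0.1,0,0],[0,0,0],[0,0,0]], "twist": [[0,0,0],[0,0,0],[0,0,0]], "gripper": [-1,-1,-1]}}

```text
time: 15.55
tool_pos: [0.6343, -0.0047, 0.3049]
ee_rot: [3.14, 0.0, 1.563]
wrist_force: [0.5, -0.1, -0.5]
width: 0.0005
finger_force: 0.0
```

Call:
{"method": "play_rows", "body": {"translation": [[-0.04,0,0],[-0.04,0,0],[-0.04,0,0],[-0.04,0,0],[0,0,0],[0,0,0]], "twist": [[0,0,0],[0,0,0],[0,0,0],[0,0,0],[0,0,0],[0,0,0]], "gripper": [-1,-1,-1,-1,-1,-1]}}

```text
time: 16.15
tool_pos: [0.634, -0.0108, 0.3036]
ee_rot: [-3.142, -0.0, 1.563]
wrist_force: [0.1, 0.3, -0.3]
width: 0.0001
finger_force: 0.0
```

Call:
{"method": "play_rows", "body": {"translation": [[-0.025,0,0],[0,0,0]], "twist": [[0,0,0],[0,0,0]], "gripper": [-1,-1]}}

```text
time: 16.35
tool_pos: [0.634, -0.0119, 0.3037]
ee_rot: [-3.142, -0.0, 1.563]
wrist_force: [-0.8, 0.2, -0.3]
width: 0.0005
finger_force: 0.0
```

Call:
{"method": "play_rows", "body": {"translation": [[-0.025,0,0],[0,0,0]], "twist": [[0,0,0],[0,0,0]], "gripper": [-1,-1]}}

```text
time: 16.55
tool_pos: [0.634, -0.0128, 0.3037]
ee_rot: [3.142, -0.0, 1.563]
wrist_force: [-0.2, -0.8, -0.7]
width: 0.0002
finger_force: 0.0
```

Call:
{"method": "play_rows", "body": {"translation": [[-0.025,0,0],[0,0,0]], "twist": [[0,0,0],[0,0,0]], "gripper": [-1,-1]}}

```text
time: 16.75
tool_pos: [0.634, -0.0139, 0.3037]
ee_rot: [3.142, -0.0, 1.563]
wrist_force: [0.7, 0.3, -0.5]
width: 0.0005
finger_force: 0.0
```

Call:
{"method": "play_rows", "body": {"translation": [[-0.02,0,0],[0,0,0]], "twist": [[0,0,0],[0,0,0]], "gripper": [-1,-1]}}

```text
time: 16.95
tool_pos: [0.634, -0.0147, 0.3037]
ee_rot: [-3.142, -0.0, 1.563]
wrist_force: [0.4, 0.2, -0.1]
width: 0.0003
finger_force: 0.0
```

Call:
{"method": "play_rows", "body": {"translation": [[-0.02,0,0],[0,0,0]], "twist": [[0,0,0],[0,0,0]], "gripper": [-1,-1]}}

```text
time: 17.15
tool_pos: [0.634, -0.0155, 0.3037]
ee_rot: [3.142, -0.0, 1.563]
wrist_force: [0.0, 0.5, -1.1]
width: 0.0006
finger_force: 0.0
```

Call:
{"method": "play_rows", "body": {"translation": [[-0.02,0,0],[0,0,0]], "twist": [[0,0,0],[0,0,0]], "gripper": [-1,-1]}}

```text
time: 17.35
tool_pos: [0.634, -0.0163, 0.3037]
ee_rot: [-3.142, -0.0, 1.563]
wrist_force: [-0.5, 0.5, -0.9]
width: 0.0006
finger_force: 0.0
```

Call:
{"method": "play_rows", "body": {"translation": [[-0.015,0,0],[0,0,0]], "twist": [[0,0,0],[0,0,0]], "gripper": [-1,-1]}}

```text
time: 17.55
tool_pos: [0.634, -0.0169, 0.3037]
ee_rot: [3.142, -0.0, 1.563]
wrist_force: [0.1, 0.4, 0.3]
width: 0.0007
finger_force: 0.0
```

Call:
{"method": "play_rows", "body": {"translation": [[-0.015,0,0],[0,0,0]], "twist": [[0,0,0],[0,0,0]], "gripper": [-1,-1]}}

```text
time: 17.75
tool_pos: [0.634, -0.0171, 0.3037]
ee_rot: [3.142, -0.001, 1.563]
wrist_force: [-0.2, 1.7, 0.8]
width: 0.0004
finger_force: 0.7
```

Call:
{"method": "play_rows", "body": {"translation": [[-0.01,0,0],[0,0,0]], "twist": [[0,0,0],[0,0,0]], "gripper": [-1,-1]}}

```text
time: 17.95
tool_pos: [0.634, -0.0172, 0.3037]
ee_rot: [-3.142, -0.002, 1.563]
wrist_force: [-0.3, 4.5, 0.3]
width: 0.0001
finger_force: 1.6
```

Call:
{"method": "play_rows", "body": {"translation": [[-0.01,0,0],[0,0,0]], "twist": [[0,0,0],[0,0,0]], "gripper": [-1,-1]}}

```text
time: 18.15
tool_pos: [0.634, -0.0174, 0.3037]
ee_rot: [3.142, -0.002, 1.563]
wrist_force: [0.4, 4.7, -0.3]
width: 0.0001
finger_force: 2.6
```

Call:
{"method": "play_rows", "body": {"translation": [[-0.01,0,0],[0,0,0]], "twist": [[0,0,0],[0,0,0]], "gripper": [-1,-1]}}

```text
time: 18.35
tool_pos: [0.634, -0.0178, 0.3037]
ee_rot: [3.142, -0.002, 1.563]
wrist_force: [1.0, 5.9, -0.3]
width: 0.0006
finger_force: 2.6
```

Call:
{"method": "play_rows", "body": {"translation": [[-0.01,0,0],[0,0,0]], "twist": [[0,0,0],[0,0,0]], "gripper": [-1,-1]}}

```text
time: 18.55
tool_pos: [0.634, -0.0182, 0.3037]
ee_rot: [3.142, -0.002, 1.564]
wrist_force: [0.4, 5.1, 0.8]
width: 0.0006
finger_force: 2.6
```

Call:
{"method": "play_rows", "body": {"translation": [[-0.01,0,0],[0,0,0]], "twist": [[0,0,0],[0,0,0]], "gripper": [-1,-1]}}

```text
time: 18.75
tool_pos: [0.634, -0.0185, 0.3037]
ee_rot: [3.142, -0.002, 1.564]
wrist_force: [0.1, 5.3, 0.5]
width: 0.0005
finger_force: 2.7
```

Call:
{"method": "play_rows", "body": {"translation": [[-0.01,0,0],[0,0,0]], "twist": [[0,0,0],[0,0,0]], "gripper": [-1,-1]}}

```text
time: 18.95
tool_pos: [0.634, -0.0187, 0.3037]
ee_rot: [3.142, -0.003, 1.564]
wrist_force: [-0.2, 6.7, 1.1]
width: 0.0003
finger_force: 3.1
```

Call:
{"method": "play_rows", "body": {"translation": [[-0.01,0,0],[0,0,0]], "twist": [[0,0,0],[0,0,0]], "gripper": [-1,-1]}}

```text
time: 19.15
tool_pos: [0.634, -0.0188, 0.3037]
ee_rot: [3.142, -0.004, 1.564]
wrist_force: [-0.6, 6.5, 0.0]
width: 0.0002
finger_force: 3.4
```

Call:
{"method": "play_rows", "body": {"translation": [[-0.01,0,0],[0,0,0]], "twist": [[0,0,0],[0,0,0]], "gripper": [-1,-1]}}

```text
time: 19.35
tool_pos: [0.634, -0.019, 0.3037]
ee_rot: [3.142, -0.004, 1.564]
wrist_force: [0.1, 7.6, 1.1]
width: 0.0003
finger_force: 3.8
```

Call:
{"method": "play_rows", "body": {"translation": [[-0.01,0,0],[0,0,0]], "twist": [[0,0,0],[0,0,0]], "gripper": [-1,-1]}}

```text
time: 19.55
tool_pos: [0.6339, -0.0191, 0.3037]
ee_rot: [-3.142, -0.005, 1.564]
wrist_force: [0.2, 8.4, 1.1]
width: 0.0006
finger_force: 4.2
```

Call:
{"method": "play_rows", "body": {"translation": [[-0.01,0,0],[0,0,0]], "twist": [[0,0,0],[0,0,0]], "gripper": [-1,-1]}}

```text
time: 19.75
tool_pos: [0.6339, -0.0193, 0.3037]
ee_rot: [3.142, -0.006, 1.565]
wrist_force: [0.1, 8.7, 0.4]
width: 0.0004
finger_force: 4.6
```

Call:
{"method": "play_rows", "body": {"translation": [[-0.01,0,0],[0,0,0]], "twist": [[0,0,0],[0,0,0]], "gripper": [-1,-1]}}

```text
time: 19.95
tool_pos: [0.6339, -0.0194, 0.3038]
ee_rot: [3.141, -0.006, 1.565]
wrist_force: [-0.7, 10.1, 0.9]
width: 0.0001
finger_force: 4.9
```

Call:
{"method": "play_rows", "body": {"translation": [[-0.01,0,0],[0,0,0]], "twist": [[0,0,0],[0,0,0]], "gripper": [-1,-1]}}

```text
time: 20.15
tool_pos: [0.6339, -0.0195, 0.3037]
ee_rot: [-3.142, -0.007, 1.565]
wrist_force: [0.0, 10.7, 1.6]
width: 0.0002
finger_force: 5.3
```

Call:
{"method": "play_rows", "body": {"translation": [[-0.01,0,0],[0,0,0]], "twist": [[0,0,0],[0,0,0]], "gripper": [-1,-1]}}

```text
time: 20.35
tool_pos: [0.6339, -0.0197, 0.3038]
ee_rot: [3.141, -0.008, 1.565]
wrist_force: [0.4, 10.2, 0.8]
width: 0.0003
finger_force: 5.7
```

Call:
{"method": "play_rows", "body": {"translation": [[-0.01,0,0],[0,0,0],[0,0,0]], "twist": [[0,0,0],[0,0,0],[0,0,0]], "gripper": [-1,-1,-1]}}

```text
time: 20.65
tool_pos: [0.6339, -0.0198, 0.3037]
ee_rot: [3.142, -0.008, 1.565]
wrist_force: [-0.2, 11.7, 0.5]
width: 0.0008
finger_force: 6.0
```

The push levelled out at about 12 N. Now I back off, lift and go over the gauge with an opening of about 50 mm.

Call:
{"method": "play_rows", "body": {"translation": [[0.1,0,0],[0.2,0,0],[0,0,0],[0,0,-0.7],[0,0,-0.7],[0,0,-0.7],[0,0,0],[0,0,0]], "twist": [[0,0,0],[0,0,0],[0,0,0],[0,0,0],[0,0,0],[0,0,0],[0,0,0],[0,0,0]], "gripper": [-1,-1,-1,-1,-1,-1,0.06,0.06]}}

```text
time: 21.45
tool_pos: [0.634, -0.0115, 0.388]
ee_rot: [3.14, 0.001, 1.562]
wrist_force: [-0.0, -0.3, -0.8]
width: 0.0133
finger_force: 0.0
```

```bash
python3 - <<'E'
from h import *
t=robot.snapshot("top");s=robot.snapshot("scene");st()
cv2.imwrite("pics/f.png",np.hstack([cv2.resize(s[190:265,150:250,::-1],(400,300),interpolation=cv2.INTER_CUBIC),cv2.resize(t[90:165,245:345,::-1],(400,300),interpolation=cv2.INTER_CUBIC)]))
print((px("scene",[[.6343,-.0425,.116],[.6343,-.0425,.161]])-[150,190])*4)
E
```

```text
time 21.55
tool_pos [ 0.63383 -0.01132  0.38554]
ee_rot [-3.13831e+00  5.00000e-05  1.56239e+00]
wrist_force [-0.36436 -0.01517  0.07356]
wrist_torque [-0.03211  0.02659  0.02881]
[[159.44184533 201.85498537]
 [144.95755574 164.1103009 ]]
```

View pics/f.png

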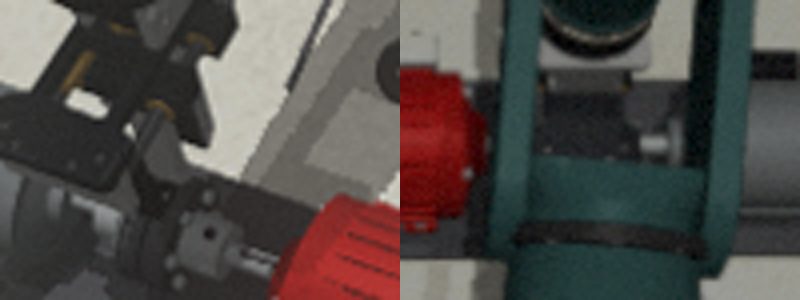

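Call:
{"method": "play_rows", "body": {"translation": [[-0.4,0.02,0],[-0.38,0,0],[0,0,0],[0,0,0],[0,0,0.5],[0,0,0.5],[0,0,0.45],[0,0,0]], "twist": [[0,0,0.02],[0,0,0],[0,0,0],[0,0,0],[0,0,0],[0,0,0],[0,0,0],[0,0,0]], "gripper": [0.06,0.06,0.06,0.06,0.06,0.06,0.06,0.06]}}

```text
time: 22.35
tool_pos: [0.6339, -0.0418, 0.3261]
ee_rot: [-3.135, -0.001, 1.561]
wrist_force: [0.6, -0.2, -0.1]
width: 0.05
finger_force: 0.0
```

Call:
{"method": "play_rows", "body": {"translation": [[0,0,0],[0,0,0]], "twist": [[0,0,0],[0,0,0]], "gripper": [0.06,0.06]}}

```text
time: 22.55
tool_pos: [0.6349, -0.0421, 0.3313]
ee_rot: [3.139, 0.0, 1.561]
wrist_force: [0.2, 0.3, -0.4]
width: 0.0498
finger_force: 0.0
```

Call:
{"method": "play_rows", "body": {"translation": [[0,0,0],[0,0,0]], "twist": [[0,0,0],[0,0,0]], "gripper": [-0.35,-0.35]}}

```text
time: 22.75
tool_pos: [0.6347, -0.0422, 0.3309]
ee_rot: [3.139, 0.0, 1.561]
wrist_force: [0.6, 1.1, 1.0]
width: 0.0372
finger_force: 0.0
```

Call:
{"method": "play_rows", "body": {"translation": [[0,0,0],[0,0,0],[0,0,0],[0,0,0]], "twist": [[0,0,0],[0,0,0],[0,0,0],[0,0,0]], "gripper": [-1,-1,-1,-1]}}

```text
time: 23.15
tool_pos: [0.6345, -0.0422, 0.3301]
ee_rot: [3.142, -0.0, 1.561]
wrist_force: [-0.9, -0.2, 2.3]
width: 0.024
finger_force: 30.0
```

```bash
python3 - <<'E'
from h import *
robot.snapshot("top");o=st();print(o["width"],o["finger_force"])
E
```

```text
time 23.2
tool_pos [ 0.63446 -0.04221  0.33008]
ee_rot [ 3.14157e+00 -2.00000e-05  1.56072e+00]
wrist_force [-2.06735 -0.40824  2.77048]
wrist_torque [-0.03104  0.33388  0.0241 ]
0.023756024243143065 29.962332844734192
```

Call:
{"method": "play_rows", "body": {"translation": [[0,0,-0.025],[0,0,-0.025],[0,0,-0.025]], "twist": [[0,0,0],[0,0,0],[0,0,0]], "gripper": [-1,-1,-1]}}

```text
time: 23.5
tool_pos: [0.6346, -0.0422, 0.3318]
ee_rot: [-3.14, -0.0, 1.561]
wrist_force: [0.6, -0.7, -2.0]
width: 0.0239
finger_force: 30.0
```

Call:
{"method": "play_rows", "body": {"translation": [[0,0,-0.03],[0,0,-0.03],[0,0,-0.03],[0,0,-0.03]], "twist": [[0,0,0],[0,0,0],[0,0,0],[0,0,0]], "gripper": [-1,-1,-1,-1]}}

```text
time: 23.9
tool_pos: [0.6346, -0.0422, 0.3376]
ee_rot: [3.141, -0.0, 1.561]
wrist_force: [0.1, -1.0, -2.1]
width: 0.0235
finger_force: 30.0
```

Call:
{"method": "play_rows", "body": {"translation": [[0,0,-0.03],[0,0,-0.03]], "twist": [[0,0,0],[0,0,0]], "gripper": [-1,-1]}}

```text
time: 24.1
tool_pos: [0.6346, -0.0422, 0.3401]
ee_rot: [3.141, -0.0, 1.561]
wrist_force: [-0.1, -0.2, -1.5]
width: 0.0237
finger_force: 30.0
```

Call:
{"method": "play_rows", "body": {"translation": [[0,0,-0.03],[0,0,-0.03]], "twist": [[0,0,0],[0,0,0]], "gripper": [-1,-1]}}

```text
time: 24.3
tool_pos: [0.6346, -0.0422, 0.3425]
ee_rot: [3.141, -0.0, 1.561]
wrist_force: [-0.2, -0.7, -1.1]
width: 0.0238
finger_force: 30.0
```

Call:
{"method": "play_rows", "body": {"translation": [[0,0,0],[0,0,0]], "twist": [[0,0,0],[0,0,0]], "gripper": [-1,-1]}}

```text
time: 24.5
tool_pos: [0.6346, -0.0422, 0.3427]
ee_rot: [3.141, -0.0, 1.561]
wrist_force: [-0.8, 0.1, -0.2]
width: 0.0239
finger_force: 30.0
```

```bash
python3 - <<'E'
from h import *
F=[]
for i in range(5): robot.snapshot("top");F.append(robot.get_obs()["wrist_force"])
print(np.mean(F,0));st()
E
```

```text
[ 0.17258839  0.25512096 -0.45559535]
time 24.75
tool_pos [ 0.6346  -0.04219  0.3425 ]
ee_rot [ 3.14104e+00 -5.00000e-05  1.56082e+00]
wrist_force [ 0.67359  0.37334 -0.41897]
wrist_torque [-0.13823  0.08063 -0.03337]
```

The blade came up with hardly any drag. The arm was still settling when I regripped (z, tilt and y were drifting), which probably pried the nip open. I'll put the blade back, nip it again and let the arm settle fully before regripping.

Call:
{"method": "play_rows", "body": {"translation": [[0,0,0.06],[0,0,0.06],[0,0,0.06],[0,0,0.06],[0,0,0.03],[0,0,0.02],[0,0,0],[0,0,0]], "twist": [[0,0,0],[0,0,0],[0,0,0],[0,0,0],[0,0,0],[0,0,0],[0,0,0],[0,0,0]], "gripper": [-1,-1,-1,-1,-1,-1,-1,-1]}}

```text
time: 25.55
tool_pos: [0.6345, -0.0422, 0.3304]
ee_rot: [-3.141, -0.0, 1.561]
wrist_force: [0.2, -0.4, -1.1]
width: 0.024
finger_force: 30.0
```

Call:
{"method": "play_rows", "body": {"translation": [[0,0,0.015],[0,0,0]], "twist": [[0,0,0],[0,0,0]], "gripper": [-1,-1]}}

```text
time: 25.75
tool_pos: [0.6345, -0.0422, 0.3301]
ee_rot: [3.142, -0.0, 1.561]
wrist_force: [-0.3, -0.6, -1.4]
width: 0.0239
finger_force: 30.0
```

Call:
{"method": "play_rows", "body": {"translation": [[0,0,0.01],[0,0,0]], "twist": [[0,0,0],[0,0,0]], "gripper": [-1,-1]}}

```text
time: 25.95
tool_pos: [0.6345, -0.0422, 0.3301]
ee_rot: [3.141, 0.0, 1.561]
wrist_force: [-1.0, -0.9, 1.8]
width: 0.0236
finger_force: 30.0
```

Call:
{"method": "play_rows", "body": {"translation": [[0,0,0],[0,0,0],[0,0,0],[0,0,-0.4],[0,0,-0.8],[0,0,-0.26],[0.45,0,0],[0.45,0,0]], "twist": [[0,0,0],[0,0,0],[0,0,0],[0,0,0],[0,0,0],[0,0,0],[0,0,0],[0,0,0]], "gripper": [0.06,0.06,0.06,0.06,0.06,0.06,-1,-1]}}

```text
time: 26.75
tool_pos: [0.6348, -0.0051, 0.3872]
ee_rot: [-3.141, -0.001, 1.56]
wrist_force: [-0.6, -0.9, -0.9]
width: 0.0373
finger_force: 0.0
```

Call:
{"method": "play_rows", "body": {"translation": [[0,0,0],[0,0,0],[0,0,0.7],[0,0,0.7],[0,0,0.5],[0,0,0.2],[-0.1,0,0],[0,0,0]], "twist": [[0,0,0],[0,0,0],[0,0,0],[0,0,0],[0,0,0],[0,0,0],[0,0,0],[0,0,0]], "gripper": [-1,-1,-1,-1,-1,-1,-1,-1]}}

```text
time: 27.55
tool_pos: [0.6351, -0.0108, 0.3049]
ee_rot: [3.14, 0.0, 1.56]
wrist_force: [0.3, -0.4, 1.3]
width: 0.0005
finger_force: 0.0
```

Call:
{"method": "play_rows", "body": {"translation": [[0,0,0],[0,0,0],[0,0,0]], "twist": [[0,0,0],[0,0,0],[0,0,0]], "gripper": [-1,-1,-1]}}

```text
time: 27.85
tool_pos: [0.6351, -0.0102, 0.3052]
ee_rot: [3.14, 0.0, 1.561]
wrist_force: [0.1, -0.1, 0.7]
width: 0.0003
finger_force: 0.0
```

Call:
{"method": "play_rows", "body": {"translation": [[-0.05,0,0],[-0.05,0,0],[-0.05,0,0],[-0.02,0,0],[0,0,0],[0,0,0]], "twist": [[0,0,0],[0,0,0],[0,0,0],[0,0,0],[0,0,0],[0,0,0]], "gripper": [-1,-1,-1,-1,-1,-1]}}

```text
time: 28.45
tool_pos: [0.6348, -0.017, 0.304]
ee_rot: [-3.141, -0.0, 1.561]
wrist_force: [0.4, -0.6, -0.3]
width: 0.0006
finger_force: 0.0
```

Call:
{"method": "play_rows", "body": {"translation": [[-0.015,0,0],[0,0,0]], "twist": [[0,0,0],[0,0,0]], "gripper": [-1,-1]}}

```text
time: 28.65
tool_pos: [0.6348, -0.0176, 0.3041]
ee_rot: [3.142, -0.0, 1.561]
wrist_force: [0.3, 0.2, -0.1]
width: 0.0006
finger_force: 0.0
```

Call:
{"method": "play_rows", "body": {"translation": [[-0.015,0,0],[0,0,0]], "twist": [[0,0,0],[0,0,0]], "gripper": [-1,-1]}}

```text
time: 28.85
tool_pos: [0.6348, -0.0181, 0.3041]
ee_rot: [3.142, -0.0, 1.561]
wrist_force: [0.1, 0.3, -0.2]
width: 0.0004
finger_force: 0.2
```

Call:
{"method": "play_rows", "body": {"translation": [[-0.015,0,0],[0,0,0]], "twist": [[0,0,0],[0,0,0]], "gripper": [-1,-1]}}

```text
time: 29.05
tool_pos: [0.6348, -0.0183, 0.3041]
ee_rot: [-3.142, -0.001, 1.561]
wrist_force: [-0.5, 2.6, -0.1]
width: 0.0003
finger_force: 1.2
```

Call:
{"method": "play_rows", "body": {"translation": [[-0.015,0,0],[0,0,0]], "twist": [[0,0,0],[0,0,0]], "gripper": [-1,-1]}}

```text
time: 29.25
tool_pos: [0.6348, -0.0186, 0.3041]
ee_rot: [3.142, -0.002, 1.562]
wrist_force: [-0.1, 5.5, 0.2]
width: 0.0003
finger_force: 2.6
```

Call:
{"method": "play_rows", "body": {"translation": [[-0.015,0,0],[0,0,0]], "twist": [[0,0,0],[0,0,0]], "gripper": [-1,-1]}}

```text
time: 29.45
tool_pos: [0.6348, -0.0188, 0.3041]
ee_rot: [3.142, -0.003, 1.562]
wrist_force: [0.4, 6.8, 1.0]
width: 0.0004
finger_force: 3.2
```

Call:
{"method": "play_rows", "body": {"translation": [[-0.015,0,0],[0,0,0]], "twist": [[0,0,0],[0,0,0]], "gripper": [-1,-1]}}

```text
time: 29.65
tool_pos: [0.6348, -0.019, 0.3041]
ee_rot: [3.142, -0.004, 1.562]
wrist_force: [0.0, 7.6, 0.1]
width: 0.0007
finger_force: 3.8
```

Call:
{"method": "play_rows", "body": {"translation": [[-0.015,0,0],[0,0,0]], "twist": [[0,0,0],[0,0,0]], "gripper": [-1,-1]}}

```text
time: 29.85
tool_pos: [0.6348, -0.0192, 0.3041]
ee_rot: [3.142, -0.005, 1.562]
wrist_force: [0.4, 8.7, 0.3]
width: 0.0006
finger_force: 4.3
```

Call:
{"method": "play_rows", "body": {"translation": [[-0.015,0,0],[0,0,0]], "twist": [[0,0,0],[0,0,0]], "gripper": [-1,-1]}}

```text
time: 30.05
tool_pos: [0.6348, -0.0194, 0.3041]
ee_rot: [3.142, -0.006, 1.563]
wrist_force: [0.2, 10.3, 0.8]
width: 0.0008
finger_force: 4.9
```

Call:
{"method": "play_rows", "body": {"translation": [[-0.015,0,0],[0,0,0]], "twist": [[0,0,0],[0,0,0]], "gripper": [-1,-1]}}

```text
time: 30.25
tool_pos: [0.6348, -0.0196, 0.3041]
ee_rot: [-3.142, -0.007, 1.563]
wrist_force: [0.3, 11.5, 0.8]
width: 0.0005
finger_force: 5.5
```

Call:
{"method": "play_rows", "body": {"translation": [[-0.015,0,0],[0,0,0]], "twist": [[0,0,0],[0,0,0]], "gripper": [-1,-1]}}

```text
time: 30.45
tool_pos: [0.6348, -0.0198, 0.3041]
ee_rot: [3.142, -0.008, 1.563]
wrist_force: [-0.2, 11.7, 0.7]
width: 0.0009
finger_force: 6.0
```

Call:
{"method": "play_rows", "body": {"translation": [[-0.01,0,0],[0,0,0],[0,0,0]], "twist": [[0,0,0],[0,0,0],[0,0,0]], "gripper": [-1,-1,-1]}}

```text
time: 30.75
tool_pos: [0.6347, -0.0199, 0.3041]
ee_rot: [3.142, -0.009, 1.564]
wrist_force: [0.5, 12.7, 1.2]
width: 0.0002
finger_force: 6.4
```

Call:
{"method": "play_rows", "body": {"translation": [[0.05,0,0],[0.1,0,0],[0.15,0,0],[0,0,-0.7],[0,0,-0.7],[0,0,-0.7],[0,0,0],[0,0,0]], "twist": [[0,0,0],[0,0,0],[0,0,0],[0,0,0],[0,0,0],[0,0,0],[0,0,0],[0,0,0]], "gripper": [-1,-1,-1,-1,-1,0.06,0.06,0.06]}}

```text
time: 31.55
tool_pos: [0.6349, -0.0118, 0.3883]
ee_rot: [3.14, 0.001, 1.56]
wrist_force: [-0.4, -0.1, -1.1]
width: 0.0211
finger_force: 0.0
```

Call:
{"method": "play_rows", "body": {"translation": [[-0.4,0,0],[-0.38,0,0],[0,0,0],[0,0,0],[0,0,0],[0,0,0]], "twist": [[0,0,0],[0,0,0],[0,0,0],[0,0,0],[0,0,0],[0,0,0]], "gripper": [0.06,0.06,0.06,0.06,0.06,0.06]}}

```text
time: 32.15
tool_pos: [0.6346, -0.0424, 0.388]
ee_rot: [-3.141, -0.0, 1.561]
wrist_force: [0.4, 0.3, 0.4]
width: 0.0498
finger_force: 0.0
```

Call:
{"method": "play_rows", "body": {"translation": [[0,0,0.3],[0,0,0.3],[0,0,0.3],[0,0,0.25],[0,0,0.15],[0,0,0],[0,0,0],[0,0,0]], "twist": [[0,0,0],[0,0,0],[0,0,0],[0,0,0],[0,0,0],[0,0,0],[0,0,0],[0,0,0]], "gripper": [0.06,0.06,0.06,0.06,0.06,0.06,0.06,0.06]}}

```text
time: 32.95
tool_pos: [0.6347, -0.0426, 0.3369]
ee_rot: [3.14, 0.0, 1.561]
wrist_force: [-0.5, 0.2, -0.4]
width: 0.0497
finger_force: 0.0
```

```bash
python3 - <<'E'
from h import *
for i in range(3):
    robot.snapshot("top");robot.snapshot("top");o=robot.get_obs();print(o["time"],np.round(np.r_[o["tool_pos"],o["ee_rot"],o["wrist_torque"]],4))
E
```

```text
33.05 [ 6.3470e-01 -4.2600e-02  3.3700e-01  3.1400e+00  1.0000e-04  1.5607e+00
 -4.4600e-02  3.7900e-02  5.1500e-02]
33.15 [ 6.3460e-01 -4.2600e-02  3.3670e-01  3.1404e+00  1.0000e-04  1.5607e+00
 -1.1690e-01  8.4500e-02 -2.2200e-02]
33.25 [ 0.6346 -0.0426  0.3364  3.141   0.      1.5608 -0.0616  0.06   -0.0155]
```

Call:
{"method": "play_rows", "body": {"translation": [[0,0,0.05],[0,0,0.05],[0,0,0.05],[0,0,0],[0,0,0],[0,0,0],[0,0,0],[0,0,0]], "twist": [[0,0,0],[0,0,0],[0,0,0],[0,0,0],[0,0,0],[0,0,0],[0,0,0],[0,0,0]], "gripper": [0.06,0.06,0.06,0.06,0.06,0.06,0.06,0.06]}}

```text
time: 34.05
tool_pos: [0.6346, -0.0426, 0.3302]
ee_rot: [3.141, -0.0, 1.561]
wrist_force: [-0.8, -0.1, 0.0]
width: 0.0495
finger_force: 0.0
```

```bash
python3 - <<'E'
from h import *
for i in range(3):
    robot.snapshot("top");robot.snapshot("top");o=robot.get_obs();print(o["time"],np.round(np.r_[o["tool_pos"],o["ee_rot"],o["wrist_torque"]],4))
E
```

```text
34.15 [ 6.3460e-01 -4.2600e-02  3.3010e-01  3.1415e+00 -1.0000e-04  1.5608e+00
 -1.0060e-01 -8.6000e-03 -3.3000e-03]
34.25 [ 6.3460e-01 -4.2600e-02  3.3010e-01  3.1415e+00 -1.0000e-04  1.5608e+00
 -2.4100e-02  4.0900e-02 -2.2600e-02]
34.35 [ 6.3460e-01 -4.2600e-02  3.3010e-01  3.1415e+00 -1.0000e-04  1.5608e+00
 -7.9900e-02  1.3800e-02 -4.5000e-03]
```

Settled. Now I close on the handle.

Call:
{"method": "play_rows", "body": {"translation": [[0,0,0],[0,0,0],[0,0,0],[0,0,0]], "twist": [[0,0,0],[0,0,0],[0,0,0],[0,0,0]], "gripper": [-0.4,-0.45,-1,-1]}}

```text
time: 34.75
tool_pos: [0.6345, -0.0426, 0.3301]
ee_rot: [-3.142, -0.0, 1.561]
wrist_force: [0.3, -0.5, 1.1]
width: 0.024
finger_force: 30.0
```

```bash
python3 - <<'E'
from h import *
A=[]
for i in range(6):
    robot.snapshot("top");o=robot.get_obs();A.append(np.r_[o["tool_pos"],o["ee_rot"],o["wrist_force"],o["wrist_torque"]])
print(o["time"],o["width"],o["finger_force"],np.round(np.mean(A,0),4))
E
```

```text
35.05 0.024337117860845206 29.988352060317993 [ 6.3450e-01 -4.2600e-02  3.3010e-01 -2.0944e+00 -1.0000e-04  1.5608e+00
  1.4900e-02 -7.3900e-02  1.2320e-01 -7.8600e-02  6.7400e-02 -3.0000e-03]
```

Call:
{"method": "play_rows", "body": {"translation": [[0,0,-0.01],[0,0,-0.01]], "twist": [[0,0,0],[0,0,0]], "gripper": [-1,-1]}}

```text
time: 35.25
tool_pos: [0.6346, -0.0426, 0.3302]
ee_rot: [-3.141, -0.0, 1.561]
wrist_force: [0.7, -0.4, -3.0]
width: 0.0237
finger_force: 30.0
```

Call:
{"method": "play_rows", "body": {"translation": [[0,0,-0.02],[0,0,0]], "twist": [[0,0,0],[0,0,0]], "gripper": [-1,-1]}}

```text
time: 35.45
tool_pos: [0.6344, -0.0426, 0.3313]
ee_rot: [-3.14, -0.0, 1.561]
wrist_force: [-0.5, -0.5, -2.7]
width: 0.0237
finger_force: 30.0
```

Call:
{"method": "play_rows", "body": {"translation": [[0,0,-0.02],[0,0,0]], "twist": [[0,0,0],[0,0,0]], "gripper": [-1,-1]}}

```text
time: 35.65
tool_pos: [0.6345, -0.0426, 0.3324]
ee_rot: [-3.141, -0.0, 1.561]
wrist_force: [-1.0, -0.1, -2.6]
width: 0.0236
finger_force: 30.0
```

Call:
{"method": "play_rows", "body": {"translation": [[0,0,-0.02],[0,0,-0.02]], "twist": [[0,0,0],[0,0,0]], "gripper": [-1,-1]}}

```text
time: 35.85
tool_pos: [0.6345, -0.0426, 0.3341]
ee_rot: [-3.142, -0.0, 1.561]
wrist_force: [-0.7, -0.1, -2.0]
width: 0.0236
finger_force: 30.0
```

```bash
python3 - <<'E'
from h import *
A=[]
for i in range(6):
    robot.snapshot("top");o=robot.get_obs();A.append(np.r_[o["wrist_force"],o["wrist_torque"]])
print(o["time"],o["tool_pos"],np.round(A,2)[:,2],np.round(np.mean(A,0),3))
E
```

```text
36.15 [ 0.63454744 -0.04260786  0.33436986] [-2.54 -1.61 -1.59 -1.91 -1.05 -1.03] [-0.302 -0.45  -1.621 -0.1    0.158 -0.012]
```

Call:
{"method": "play_rows", "body": {"translation": [[0,0,-0.02],[0,0,-0.02]], "twist": [[0,0,0],[0,0,0]], "gripper": [-1,-1]}}

```text
time: 36.35
tool_pos: [0.6346, -0.0426, 0.3356]
ee_rot: [3.142, -0.0, 1.561]
wrist_force: [-0.4, 0.1, -1.0]
width: 0.0238
finger_force: 30.0
```

Call:
{"method": "play_rows", "body": {"translation": [[0,0,-0.02]], "twist": [[0,0,0]], "gripper": [-1]}}

```text
time: 36.45
tool_pos: [0.6346, -0.0426, 0.3365]
ee_rot: [3.141, -0.0, 1.561]
wrist_force: [0.7, -0.2, -2.3]
width: 0.0242
finger_force: 30.0
```

Call:
{"method": "play_rows", "body": {"translation": [[0,0,-0.02]], "twist": [[0,0,0]], "gripper": [-1]}}

```text
time: 36.55
tool_pos: [0.6346, -0.0426, 0.3373]
ee_rot: [3.141, -0.0, 1.561]
wrist_force: [0.1, -0.9, -1.7]
width: 0.024
finger_force: 30.0
```

Drag was about 2 N at first and then faded, so the nip is weaker than asked. There is time for one firmer nip (just under 14 N) with a quicker regrip.

Call:
{"method": "play_rows", "body": {"translation": [[0,0,0.05],[0,0,0.05],[0,0,0.05],[0,0,0.03],[0,0,0],[0,0,0]], "twist": [[0,0,0],[0,0,0],[0,0,0],[0,0,0],[0,0,0],[0,0,0]], "gripper": [-1,-1,-1,-1,-1,-1]}}

```text
time: 37.15
tool_pos: [0.6346, -0.0426, 0.33]
ee_rot: [3.141, -0.0, 1.561]
wrist_force: [0.0, -0.2, 0.3]
width: 0.0235
finger_force: 30.0
```

Call:
{"method": "play_rows", "body": {"translation": [[0,0,0.015],[0,0,0]], "twist": [[0,0,0],[0,0,0]], "gripper": [-1,-1]}}

```text
time: 37.35
tool_pos: [0.6346, -0.0426, 0.33]
ee_rot: [3.141, -0.0, 1.561]
wrist_force: [-0.1, 1.4, 1.9]
width: 0.0238
finger_force: 30.0
```

Call:
{"method": "play_rows", "body": {"translation": [[0,0,0],[0,0,0],[0,0,-0.4],[0,0,-0.8],[0,0,-0.25],[0.4,0,0],[0.4,0,0],[0,0,0]], "twist": [[0,0,0],[0,0,0],[0,0,0],[0,0,0],[0,0,0],[0,0,0],[0,0,0],[0,0,0]], "gripper": [0,0,0,0,-1,-1,-1,-1]}}

```text
time: 38.15
tool_pos: [0.6346, -0.0078, 0.3854]
ee_rot: [-3.138, -0.002, 1.564]
wrist_force: [0.8, -0.3, 0.4]
width: 0.0183
finger_force: 0.0
```

Call:
{"method": "play_rows", "body": {"translation": [[0,0,0.7],[0,0,0.7],[0,0,0.5],[0,0,0.2],[0,0,0],[0,0,0],[0,0,0],[0,0,0]], "twist": [[0,0,0],[0,0,0],[0,0,0],[0,0,0],[0,0,0],[0,0,0],[0,0,0],[0,0,0]], "gripper": [-1,-1,-1,-1,-1,-1,-1,-1]}}

```text
time: 38.95
tool_pos: [0.6352, -0.0106, 0.3051]
ee_rot: [3.139, 0.0, 1.561]
wrist_force: [0.2, -0.6, 0.2]
width: 0.0005
finger_force: 0.0
```

Call:
{"method": "play_rows", "body": {"translation": [[-0.06,0,0],[-0.06,0,0],[-0.05,0,0],[0,0,0],[0,0,0]], "twist": [[0,0,0],[0,0,0],[0,0,0],[0,0,0],[0,0,0]], "gripper": [-1,-1,-1,-1,-1]}}

```text
time: 39.45
tool_pos: [0.6348, -0.0176, 0.3035]
ee_rot: [-3.142, -0.0, 1.561]
wrist_force: [-0.5, -0.1, -0.2]
width: 0.0004
finger_force: 0.0
```

Call:
{"method": "play_rows", "body": {"translation": [[-0.01,0,0],[0,0,0]], "twist": [[0,0,0],[0,0,0]], "gripper": [-1,-1]}}

```text
time: 39.65
tool_pos: [0.6348, -0.0178, 0.3034]
ee_rot: [-3.142, -0.0, 1.561]
wrist_force: [-0.4, -0.2, -0.4]
width: 0.0005
finger_force: 0.0
```

Call:
{"method": "play_rows", "body": {"translation": [[-0.01,0,0],[0,0,0]], "twist": [[0,0,0],[0,0,0]], "gripper": [-1,-1]}}

```text
time: 39.85
tool_pos: [0.6348, -0.0181, 0.3034]
ee_rot: [-3.142, -0.0, 1.561]
wrist_force: [-0.1, 0.8, -1.1]
width: 0.0006
finger_force: 0.2
```

Call:
{"method": "play_rows", "body": {"translation": [[-0.01,0,0],[0,0,0]], "twist": [[0,0,0],[0,0,0]], "gripper": [-1,-1]}}

```text
time: 40.05
tool_pos: [0.6348, -0.0183, 0.3034]
ee_rot: [-3.142, -0.001, 1.561]
wrist_force: [-0.2, 0.8, 0.1]
width: 0.0004
finger_force: 0.9
```

Call:
{"method": "play_rows", "body": {"translation": [[-0.01,0,0],[0,0,0]], "twist": [[0,0,0],[0,0,0]], "gripper": [-1,-1]}}

```text
time: 40.25
tool_pos: [0.6348, -0.0184, 0.3035]
ee_rot: [-3.142, -0.002, 1.561]
wrist_force: [0.5, 4.0, 0.3]
width: 0.0002
finger_force: 1.9
```

Call:
{"method": "play_rows", "body": {"translation": [[-0.02,0,0],[-0.02,0,0],[-0.02,0,0],[0,0,0]], "twist": [[0,0,0],[0,0,0],[0,0,0],[0,0,0]], "gripper": [-1,-1,-1,-1]}}

```text
time: 40.65
tool_pos: [0.6348, -0.0193, 0.3035]
ee_rot: [3.142, -0.006, 1.563]
wrist_force: [-0.1, 9.4, 1.7]
width: 0.0005
finger_force: 4.4
```

Call:
{"method": "play_rows", "body": {"translation": [[-0.02,0,0],[-0.02,0,0],[0,0,0]], "twist": [[0,0,0],[0,0,0],[0,0,0]], "gripper": [-1,-1,-1]}}

```text
time: 40.95
tool_pos: [0.6347, -0.0199, 0.3035]
ee_rot: [-3.142, -0.009, 1.563]
wrist_force: [0.2, 11.1, 0.9]
width: 0.0005
finger_force: 5.9
```

Call:
{"method": "play_rows", "body": {"translation": [[-0.015,0,0],[0,0,0],[0,0,0]], "twist": [[0,0,0],[0,0,0],[0,0,0]], "gripper": [-1,-1,-1]}}

```text
time: 41.25
tool_pos: [0.6347, -0.02, 0.3035]
ee_rot: [-3.142, -0.009, 1.564]
wrist_force: [0.3, 12.6, 1.0]
width: 0.0007
finger_force: 6.4
```

```bash
python3 - <<'E'
from h import *
A=[]
for i in range(4):
    robot.snapshot("top");o=robot.get_obs();A.append(np.r_[o["wrist_force"],o["wrist_torque"],2*o["finger_force"]])
print(o["time"],np.round(np.mean(A,0),3))
E
```

```text
41.45 [-0.099 13.194  0.575  2.324  0.069 -0.022 12.731]
```

Call:
{"method": "play_rows", "body": {"translation": [[-0.01,0,0],[0,0,0],[0,0,0],[0.05,0,0],[0.1,0,0],[0.16,0,0],[0,0,-0.7],[0,0,-0.7]], "twist": [[0,0,0],[0,0,0],[0,0,0],[0,0,0],[0,0,0],[0,0,0],[0,0,0],[0,0,0]], "gripper": [-1,-1,-1,-1,-1,-1,-1,0]}}

```text
time: 42.25
tool_pos: [0.6346, -0.012, 0.3587]
ee_rot: [-3.138, 0.001, 1.56]
wrist_force: [-0.2, 0.2, 0.4]
width: 0.0054
finger_force: 0.0
```

Call:
{"method": "play_rows", "body": {"translation": [[0,0,-0.7],[-0.4,0,0],[-0.38,0,0],[0,0,0],[0,0,0.3],[0,0,0.4],[0,0,0.4],[0,0,0.3]], "twist": [[0,0,0],[0,0,0],[0,0,0],[0,0,0],[0,0,0],[0,0,0],[0,0,0],[0,0,0]], "gripper": [0,0,0,0,0,0,0,0]}}

```text
time: 43.05
tool_pos: [0.634, -0.0426, 0.3276]
ee_rot: [-3.137, -0.001, 1.561]
wrist_force: [-0.0, -0.2, -0.7]
width: 0.0471
finger_force: 0.0
```

Call:
{"method": "play_rows", "body": {"translation": [[0,0,0.03],[0,0,0],[0,0,0],[0,0,0],[0,0,0],[0,0,0],[0,0,0]], "twist": [[0,0,0],[0,0,0],[0,0,0],[0,0,0],[0,0,0],[0,0,0],[0,0,0]], "gripper": [0,0,0,0,0,0,0]}}

```text
time: 43.75
tool_pos: [0.6346, -0.0428, 0.3306]
ee_rot: [3.141, 0.0, 1.561]
wrist_force: [0.2, 0.3, -0.4]
width: 0.0473
finger_force: 0.0
```

```bash
python3 - <<'E'
from h import *
for i in range(2):
    robot.snapshot("top");o=robot.get_obs();print(o["time"],np.round(np.r_[o["tool_pos"],o["ee_rot"],o["wrist_force"]],4))
E
```

```text
43.8 [ 0.6346 -0.0428  0.3305  3.1412 -0.      1.5608  0.1487  0.2075 -0.329 ]
43.85 [ 6.3450e-01 -4.2800e-02  3.3040e-01  3.1414e+00 -1.0000e-04  1.5608e+00
 -3.0890e-01  7.1530e-01 -2.3510e-01]
```

Call:
{"method": "play_rows", "body": {"translation": [[0,0,0],[0,0,0],[0,0,0],[0,0,0]], "twist": [[0,0,0],[0,0,0],[0,0,0],[0,0,0]], "gripper": [-0.45,-0.45,-1,-1]}}

```text
time: 44.25
tool_pos: [0.6346, -0.0428, 0.3302]
ee_rot: [3.142, -0.0, 1.561]
wrist_force: [1.2, 1.1, 0.6]
width: 0.0234
finger_force: 30.0
```

Call:
{"method": "play_rows", "body": {"translation": [[0,0,-0.03]], "twist": [[0,0,0]], "gripper": [-1]}}

```text
time: 44.35
tool_pos: [0.6345, -0.0428, 0.3307]
ee_rot: [-3.141, -0.0, 1.561]
wrist_force: [0.8, -1.1, -2.4]
width: 0.0238
finger_force: 30.0
```

Call:
{"method": "play_rows", "body": {"translation": [[0,0,-0.03]], "twist": [[0,0,0]], "gripper": [-1]}}

```text
time: 44.45
tool_pos: [0.6344, -0.0428, 0.3318]
ee_rot: [-3.14, -0.0, 1.561]
wrist_force: [-0.0, 0.3, -3.2]
width: 0.0238
finger_force: 30.0
```

Call:
{"method": "play_rows", "body": {"translation": [[0,0,-0.03]], "twist": [[0,0,0]], "gripper": [-1]}}

```text
time: 44.55
tool_pos: [0.6344, -0.0428, 0.3332]
ee_rot: [-3.14, -0.0, 1.561]
wrist_force: [-0.1, 0.9, -3.3]
width: 0.0237
finger_force: 30.0
```

Call:
{"method": "play_rows", "body": {"translation": [[0,0,-0.03]], "twist": [[0,0,0]], "gripper": [-1]}}

```text
time: 44.65
tool_pos: [0.6345, -0.0428, 0.3347]
ee_rot: [-3.141, -0.0, 1.561]
wrist_force: [-0.1, 0.6, -2.6]
width: 0.0235
finger_force: 30.0
```

Call:
{"method": "play_rows", "body": {"translation": [[0,0,-0.03]], "twist": [[0,0,0]], "gripper": [-1]}}

```text
time: 44.75
tool_pos: [0.6345, -0.0428, 0.3362]
ee_rot: [-3.141, -0.0, 1.561]
wrist_force: [-0.3, -0.4, -2.6]
width: 0.0241
finger_force: 30.0
```

Call:
{"method": "play_rows", "body": {"translation": [[0,0,-0.03]], "twist": [[0,0,0]], "gripper": [-1]}}

```text
time: 44.85
tool_pos: [0.6345, -0.0428, 0.3376]
ee_rot: [-3.142, -0.0, 1.561]
wrist_force: [-0.5, -0.6, -1.8]
width: 0.0237
finger_force: 30.0
```

The blade drags: total pull reached 3.3 N, against about 1 N of its own weight. I'll draw it clear and carry it to the stand.

Call:
{"method": "play_rows", "body": {"translation": [[0,0,-0.05],[0,0,-0.1],[0,0,-0.1],[0,0,-0.1],[0,0,-0.15],[0,0,-0.2]], "twist": [[0,0,0],[0,0,0],[0,0,0],[0,0,0],[0,0,0],[0,0,0]], "gripper": [-1,-1,-1,-1,-1,-1]}}

```text
time: 45.45
tool_pos: [0.6345, -0.0428, 0.3661]
ee_rot: [3.142, -0.0, 1.561]
wrist_force: [0.7, -0.1, -0.8]
width: 0.0238
finger_force: 30.0
```

Call:
{"method": "play_rows", "body": {"translation": [[0,0,-0.5],[0,0,-0.5],[0,0,0],[0,0,0],[0,0,0]], "twist": [[0,0,0],[0,0,0],[0,0,-0.78],[0,0,-0.78],[0,0,-0.77]], "gripper": [-1,-1,-1,-1,-1]}}

```text
time: 45.95
tool_pos: [0.6345, -0.0428, 0.4069]
ee_rot: [3.14, 0.001, 1.797]
wrist_force: [0.5, 0.5, -0.8]
width: 0.0237
finger_force: 30.0
```

Call:
{"method": "play_rows", "body": {"translation": [[-0.49,-0.85,0],[-0.49,-0.85,0],[-0.49,-0.85,0],[-0.49,-0.85,0],[-0.49,-0.85,0],[-0.49,-0.85,0],[-0.49,-0.85,0],[-0.49,-0.85,0]], "twist": [[0,0,0],[0,0,0],[0,0,0],[0,0,0],[0,0,0],[0,0,0],[0,0,0],[0,0,0]], "gripper": [-1,-1,-1,-1,-1,-1,-1,-1]}}

```text
time: 46.75
tool_pos: [0.4026, -0.2566, 0.4067]
ee_rot: [3.14, 0.002, 1.794]
wrist_force: [0.3, -0.6, -1.0]
width: 0.0238
finger_force: 30.0
```

Call:
{"method": "play_rows", "body": {"translation": [[0,0,0.5],[0,0,0.5],[0,0,0.5],[0,0,0],[0,0,0],[0,0,0],[0,0,0]], "twist": [[0,0,0],[0,0,0],[0,0,0],[0,0,0],[0,0,0],[0,0,0],[0,0,0]], "gripper": [-1,-1,-1,-1,-1,-1,-1]}}

```text
time: 47.45
tool_pos: [0.4043, -0.256, 0.3471]
ee_rot: [3.14, 0.002, 1.794]
wrist_force: [-0.1, -0.1, -0.9]
width: 0.0238
finger_force: 30.0
```

```bash
python3 - <<'E'
from h import *
s=robot.snapshot("scene");t=robot.snapshot("top");st()
cv2.imwrite("pics/g.png",np.hstack([cv2.resize(s[120:195,134:209,::-1],(400,400),interpolation=cv2.INTER_CUBIC),cv2.resize(s[190:265,150:250,::-1],(400,400),interpolation=cv2.INTER_CUBIC)]))
E
```

```text
time 47.55
tool_pos [ 0.40422 -0.25592  0.34654]
ee_rot [3.14035e+00 1.48000e-03 1.79405e+00]
wrist_force [-0.12008  0.0239  -1.60398]
wrist_torque [-0.04537 -0.01462  0.00959]
```

View pics/g.png

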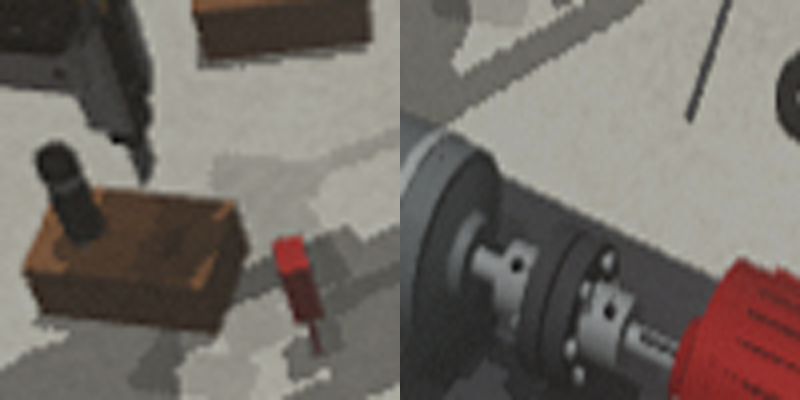

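The gauge hangs over the stand's free slot with the blade tip at (147,170). The right half shows the coupling closed up and undisturbed. Next is a guarded lowering into the slot.

Call:
{"method": "play_rows", "body": {"translation": [[0,-0.03,0.5],[0,0,0.5],[0,0,0.3],[0,0,0],[0,0,0],[0,0,0]], "twist": [[0,0,0],[0,0,0],[0,0,0],[0,0,0],[0,0,0],[0,0,0]], "gripper": [-1,-1,-1,-1,-1,-1]}}

```text
time: 48.15
tool_pos: [0.4032, -0.2564, 0.2947]
ee_rot: [3.14, 0.002, 1.794]
wrist_force: [0.8, -0.0, -1.0]
width: 0.024
finger_force: 30.0
```

Call:
{"method": "play_rows", "body": {"translation": [[0,0,0.04],[0,0,0.04],[0,0,0.04],[0,0,0]], "twist": [[0,0,0],[0,0,0],[0,0,0],[0,0,0]], "gripper": [-1,-1,-1,-1]}}

```text
time: 48.55
tool_pos: [0.4027, -0.2561, 0.2884]
ee_rot: [-3.141, -0.0, 1.794]
wrist_force: [-0.3, -0.5, -1.8]
width: 0.0235
finger_force: 30.0
```

Call:
{"method": "play_rows", "body": {"translation": [[0,0,0.04],[0,0,0.02],[0,0,0]], "twist": [[0,0,0],[0,0,0],[0,0,0]], "gripper": [-1,-1,-1]}}

```text
time: 48.85
tool_pos: [0.4027, -0.2561, 0.286]
ee_rot: [-3.141, -0.0, 1.794]
wrist_force: [-0.8, 0.5, 0.0]
width: 0.0239
finger_force: 30.0
```

Call:
{"method": "play_rows", "body": {"translation": [[0,0,0.1],[0,0,0.1],[0,0,0.1],[0,0,0]], "twist": [[0,0,0],[0,0,0],[0,0,0],[0,0,0]], "gripper": [-1,-1,-1,-1]}}

```text
time: 49.25
tool_pos: [0.4026, -0.2559, 0.2732]
ee_rot: [-3.14, -0.002, 1.794]
wrist_force: [-0.7, 0.2, -0.3]
width: 0.0238
finger_force: 30.0
```

Call:
{"method": "play_rows", "body": {"translation": [[0,0,0.1],[0,0,0.1],[0,0,0.1],[0,0,0.05],[0,0,0],[0,0,0],[0,0,0]], "twist": [[0,0,0],[0,0,0],[0,0,0],[0,0,0],[0,0,0],[0,0,0],[0,0,0]], "gripper": [-1,-1,-1,-1,-1,-1,-1]}}

```text
time: 49.95
tool_pos: [0.4029, -0.2562, 0.2605]
ee_rot: [3.141, 0.0, 1.794]
wrist_force: [0.5, -0.6, -0.9]
width: 0.024
finger_force: 30.0
```

Call:
{"method": "play_rows", "body": {"translation": [[0,0,0.02],[0,0,0]], "twist": [[0,0,0],[0,0,0]], "gripper": [-1,-1]}}

```text
time: 50.15
tool_pos: [0.4028, -0.2561, 0.2595]
ee_rot: [3.141, -0.0, 1.794]
wrist_force: [-0.6, -0.7, -0.7]
width: 0.0238
finger_force: 30.0
```

Call:
{"method": "play_rows", "body": {"translation": [[0,0,0.03],[0,0,0.03],[0,0,0]], "twist": [[0,0,0],[0,0,0],[0,0,0]], "gripper": [-1,-1,-1]}}

```text
time: 50.45
tool_pos: [0.4027, -0.2561, 0.2568]
ee_rot: [-3.141, -0.0, 1.794]
wrist_force: [0.4, 0.2, -1.2]
width: 0.0239
finger_force: 30.0
```

Call:
{"method": "play_rows", "body": {"translation": [[0,0,0.015],[0,0,0]], "twist": [[0,0,0],[0,0,0]], "gripper": [-1,-1]}}

```text
time: 50.65
tool_pos: [0.4028, -0.2561, 0.2564]
ee_rot: [-3.142, -0.0, 1.794]
wrist_force: [0.4, 0.0, -1.5]
width: 0.0237
finger_force: 30.0
```

Call:
{"method": "play_rows", "body": {"translation": [[0,0,0.015],[0,0,0]], "twist": [[0,0,0],[0,0,0]], "gripper": [-1,-1]}}

```text
time: 50.85
tool_pos: [0.4028, -0.2562, 0.2562]
ee_rot: [3.141, 0.0, 1.794]
wrist_force: [-0.1, 1.1, 1.1]
width: 0.0235
finger_force: 30.0
```

Call:
{"method": "play_rows", "body": {"translation": [[0,0,0],[0,0,0],[0,0,0],[0,0,-0.4],[0,0,-0.9],[0,0,-0.9],[0,0,-0.9],[0,0,0]], "twist": [[0,0,0],[0,0,0],[0,0,0],[0,0,0],[0,0,0],[0,0,0],[0,0,0],[0,0,0]], "gripper": [0,0,0,0,0,0,0,0]}}

```text
time: 51.65
tool_pos: [0.4035, -0.2567, 0.3861]
ee_rot: [3.134, 0.009, 1.794]
wrist_force: [0.2, 0.3, 0.1]
width: 0.0471
finger_force: 0.0
```

```bash
python3 - <<'E'
from h import *
s=robot.snapshot("scene");st()
cv2.imwrite("pics/i.png",np.hstack([cv2.resize(s[120:195,134:209,::-1],(400,400),interpolation=cv2.INTER_CUBIC),cv2.resize(s[190:265,150:250,::-1],(400,400),interpolation=cv2.INTER_CUBIC)]))
E
```

```text
time 51.7
tool_pos [ 0.40318 -0.25645  0.38301]
ee_rot [3.13733 0.00528 1.79383]
wrist_force [-0.55754  0.465   -0.57823]
wrist_torque [-0.06628  0.06216  0.02778]
```

View pics/i.png

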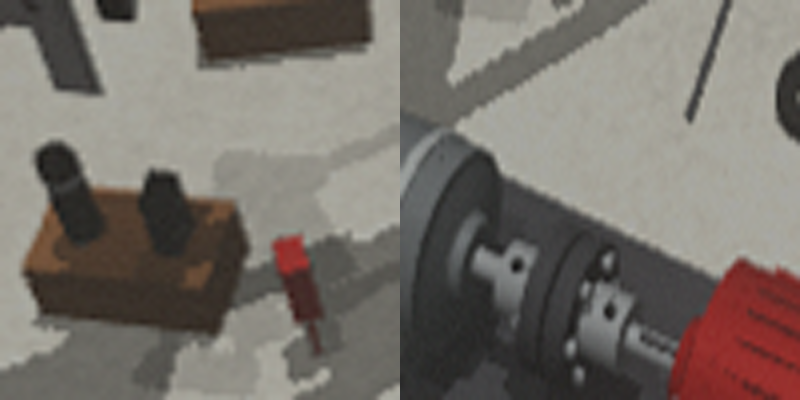

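The gauge stands seated in its slot at (165,210) with its neighbour untouched, the coupling is set, and the gripper is clear. I'm handing the job in.

```bash
python3 -c "
from bench import robot
print(robot.close_job())"
```

```text
the job is handed in; nothing more can be done
None
```

The gap is set to the 3 mm blade and the gauge is back in its stand, handed in at about 52 s; I nipped it three times (last push about 13 N), since the first two draws hardly dragged, and on the last draw the pull peaked at 3.3 N including about 1 N of blade weight, then faded, so the drag may be under the 3 to 8 N given.

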